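# Earth-bond check with a clip-on sender and a sprung probe

## Task

Check the earth bond of the sloping-front instrument with the cordless tester: first take the sprung clip off its rail by squeezing its grips, and clip it well down onto the upright earth tab on top of the instrument, letting go of it there. Then take the probe out of its stand and hold its sprung point on the round, cross-marked bare metal spot of the sloping panel, square to the panel and pressed lightly so that the point is about half-way in. The program finishes while still holding the probe there; leave the spanner, the two jars and the tape where they are.

Things in the scene. Friction and masses are not known exactly. Their poses are not given: they have to be found in the camera images.
- console: the fixed grey instrument, 150 (x) x 170 (y) mm, 85 high at the rear. Origin under its centre on the worktop, z up, x to its rear, y to its left. Front panel slopes at 15 degrees, from 85 mm high at x = +15 to 61 mm at x = -75; the rear top is level and carries the earth tab. The panel also has a display, three square keys and a square fuse cover, all under 8 mm high
- tab_top (a point): middle of the top edge of the earth tab, an upright steel plate on the level rear top of the instrument, near its right side: 6 mm thick (y), 40 mm long (x), 34 mm high. Axes as console: the plate lies along x and its thickness is y
- spot (a point): centre of the test spot, on the surface of a round bare steel disc of 15 mm with a fine cross and a 21 mm dark ring round it, near the middle of the sloping panel. Axes: z straight out of the panel (15 degrees from vertical, towards the instrument's front), x up the slope, y as console
- clip_rack: fixed rack for the clip: base 70 x 60 x 12 mm, and on it an upright rail plate 40 mm long (its x), 6 mm thick (its y), with its top edge 52 mm above the worktop. Origin under its centre, z up
- clip: sprung clip (45 g), like a big clothes peg, jaws down on the rail (tips 22 mm below its top edge): 80 mm high, 18 mm wide (x). Origin midway between the jaw tips, z up, y across the jaws. Jaws from z = 0 to the hinge pin (axis along x, z = 36 mm; underside 31). Small sender box on the +x side (x 12 to 27, z 36 to 62 mm)
- clip_grip (a point): where to squeeze the clip: midway between its two black grip plates, 60 mm above the jaw tips. The plates (18 mm wide, on the -y and +y sides) rise from z = 38 to 79 mm of the clip, leaning outward: 37 mm over their outsides at the top. Squeezed along y from above they stop parallel, 22 mm over their outsides, with the jaw tips 20 mm apart
- clip_jaw (a joint): opening of the clip's sprung jaws (rad): 0 flat on a 6 mm plate, 0.4 fully squeezed open, -0.08 shut on nothing. Squeezing takes about 10 N: grip with 25 to 40 N. Each half then turns 0.2 rad about x; the clip's frame goes with the -y half
- probe_stand: fixed stand of the probe: grey block 60 x 60 x 60 mm on a base 70 x 70 x 8 mm, with a 15 mm upright hole in the middle of its top in which the probe's nose hangs, the shoulder of its grip resting on the top. Origin under its centre, z up
- probe: pen-like probe (80 g), 124 mm long, upright in its stand, point down. Origin at the tip of the sprung point when fully out; z towards its rear end. Brass point 4 mm thick to z = 12 mm, round nose 11 mm thick to z = 50, square grip 20 x 20 mm (sides along x and y) from z = 51 to 118, round cap to 124. Grip it on two facing flats at about z = 85 mm
- probe_point (a point): the very tip of the sprung point of the probe (moves with the point)
- probe_tip (a joint): how far the sprung point is pushed in (m): 0 fully out, 0.010 fully in; the spring gives 1 N as it starts to move and 5 N fully in
- spanner: small open-ended spanner, 155 mm, to be left alone; origin under its centre. Behind it stands the tall fixed black power unit: front face at x = 0.65 m, y from -0.10 to 0.06 m, 0.38 m high, with cartons on top; keep the hand clear of it when swinging across
- jar: white-capped jar, 48 x 60 mm, to be left alone; origin under its centre. The fixed monitor stands to the left of the instrument: its screen is beyond y = 0.29 m, up to x = 0.56 m, from 0.11 to 0.46 m high
- tape: roll of masking tape, 104 x 25 mm; a bystander to leave alone. Origin under its centre
- small_jar: small black-capped jar, 34 x 42 mm; a bystander to leave alone. Origin under its centre

How it is judged:
By the outcome, as a careful person would: the job done as asked, in the order asked, and still so for the second after the job is handed in, while the arm keeps its last pose, push and grip.
It also fails if it takes over 54 s, if anything falls off the work surface, if the arm or the gripper's body presses on something with over 40 N, if the wrist force passes 120 N, or if a joint passes its speed limit or range.

## Robot

A 7-joint arm with a two-finger parallel gripper is mounted at the origin on the work surface; the furniture and walls round the work are solid. World frame = base frame: x ahead of the robot, y to its left, z up, the work surface at z = 0. Lengths are in m, angles in rad, forces in N, time in s.
With the tool pointing down it reaches from about 0.4 to 0.875 m from the base axis. Payload 19.3 kg.
Tool frame: the origin (TCP) lies at the very end of the fingers, on their centre line; the grasp point (between the pads) lies 19 mm behind it; z points along the fingers, y is the line along which they close (so a half turn about z gives the same grasp; the last joint's range is limited). The gripper opens to 85 mm and grips with 20 to 120 N. Pads are 22 mm wide; open, the fingers measure 114 mm over their backs; the gripper's body (76 mm by 85 mm) begins 54 mm behind the grasp point. The pads swing forward as they close: fully open they stand 13 mm farther back than shut.
Start: joints at [1.031, 0.521, -0.036, 1.599, 0.021, 1.021, -0.113], TCP at [0.283, -0.557, 0.231] pointing down, gripper open.
Joint ranges: [-2.91, 2.91], [-0.3, 2.13], [-1.5, 1.42], [0.17, 2.43], [-1.26, 4.41], [0.16, 1.93], [-2.52, 2.52]. Speed limits (rad/s): [1.89, 1.89, 2.39, 2.39, 3.01, 3.01, 3.01].

## Interface

Orientations are given as [roll, pitch, yaw] about the fixed x, y, z axes, in that order (R = Rz(yaw) Ry(pitch) Rx(roll)).
In Python, from workcell import monitor, viewer, bot gives the robot as it stands.
- The arm moves only by the tool move_arm, never from a script. Its arguments are lists of equal length, an entry for each row: "gripper": the opening, from 0 (shut) to 1 (fully open); "linear": the shift along the tool's x, y, z in cm, a list of three; "twist": the turn about the tool's z in degrees. A call has 1 to 8 rows; each row shifts and turns the commanded pose from where the row before left it, along the tool's axes as they then stand; what a row does not reach is not made up. A row lasts 1/10 s, in which the tool goes at most 50 mm and 8.59 degrees, less where a joint would pass 70% of its speed; a pose out of reach is approached as far as the arm can. A call with a gripper value outside its range is refused whole. The fingers move at their own pace and stop on an object; "squeeze" is the grip in N (left out, the last holds). Time passes only in rows, so rows that do not move let the fingers close. It gives the time, the measured TCP pose, the force, the opening and the grip force at its end, in the units of the state.
- monitor.observe(): the state, without advancing time (a new reading comes with each control period).
- viewer.grab_frame(name): name is "side" or "top"; returns a dict with "img" (420x560x3 uint8, red, green, blue), "K" (3x3 intrinsics, pixels), "eye" and "rotation" of the camera in the world. Camera axes: x right, y up, looking along -z (the intrinsics and any distortion apply to the point x, -y, -z); pixel columns grow to the right and rows downward; lengths in m; the calibration is good to about 2 mm. A picture is of the moment at which its call begins. There is no depth.
- bot.job_done(): hands the job in; it is judged then, once.
The state is a dict: "clock": time; "qpos": joint angles; "qd": joint speeds; "joint_efforts": joint torques, N m; "position": TCP position; "tool_rot": TCP orientation; "force": force on the tool from outside, world axes, zero at the start; "moment": the same for the moment, N m; "grip_width": finger opening in m; "finger_force": force on a finger pad.
Only numpy, scipy, OpenCV 4.12 (cv2) and the standard library are available. Lean on these libraries where they do the work, as an engineer would, in place of code of your own. Each camera call takes 0.05 s, during which the arm holds its last target. There are 200 camera calls.

## Working session

There is one attempt and no reset: what is moved stays moved. The work goes in short steps, Python scripts to look and compute and a tool call to move; the robot and the scene stay as the last step left them, time stands still between calls to the robot, and variables do not carry over. Pictures are saved under pics/ and viewed, at most 10 in all, crops included, and the job is handed in when it is done.

Besides the shell and the picture viewer there is one more tool, called after "Emit:" as name([rows], argument=value, ...), one row to a line, values as JSON. move_arm: Moves the arm, as the interface text tells. Its arguments: {"type":"object","properties":{"gripper":{"type":"array"},"linear":{"type":"array"},"twist":{"type":"array"},"squeeze":{"type":"number"}},"required":["gripper","linear","twist"]}

```bash
mkdir -p pics; ls; cat > h.py <<'E'
import numpy as np, cv2, pickle
from workcell import monitor, viewer, bot
def grab(name,tag):
    f=viewer.grab_frame(name); pickle.dump(f,open(f'pics/{tag}.pkl','wb'))
    return f
def save(img,path,s=1):
    cv2.imwrite(path,cv2.resize(img[:,:,::-1],None,fx=s,fy=s,interpolation=cv2.INTER_CUBIC))
def ray(f,u,v):
    K=np.array(f['K']);d=np.linalg.inv(K)@[u,v,1];d=np.array([d[0],-d[1],-d[2]])
    return np.array(f['eye']),np.array(f['rotation'])@d
def onz(f,u,v,z):
    e,d=ray(f,u,v);return e+d*(z-e[2])/d[2]
def proj(f,P):
    p=np.array(f['rotation']).T@(np.array(P)-np.array(f['eye']));q=np.array(f['K'])@[p[0],-p[1],-p[2]]
    return q[:2]/q[2]
def tri(a,b):
    (e1,d1),(e2,d2)=a,b;A=np.stack([d1,-d2],1);t=np.linalg.lstsq(A,e2-e1,rcond=None)[0]
    p,q=e1+t[0]*d1,e2+t[1]*d2;return (p+q)/2,np.linalg.norm(p-q)
E
python3 - <<'E'
from h import *
for n in('top','side'):
    f=grab(n,n+'0');save(f['img'],f'pics/{n}0.png',1.42);print(n,f['K'],f['eye'],f['rotation'],[k for k in f])
print(monitor.observe())
E
```

```text
pics
top [[485.78115602   0.         277.72823821]
 [  0.         485.78115602 209.01975192]
 [  0.           0.           1.        ]] [ 0.36095294 -0.07020236  1.11143746] [ 0.19746276  0.00811125 -1.58914088] ['img', 'K', 'eye', 'rotation']
side [[449.33111783   0.         281.54720418]
 [  0.         449.33111783 207.58902763]
 [  0.           0.           1.        ]] [0.11440775 0.43341661 0.92267943] [ 0.68200982  0.007038   -2.47210674] ['img', 'K', 'eye', 'rotation']
{'clock': 0.1, 'qpos': array([ 1.03076823,  0.52197479, -0.03630331,  1.59991432,  0.02116367,
        1.02108213, -0.11277673]), 'qd': array([-0.00167304, -0.00221378, -0.00027908, -0.00193102, -0.00153901,
        0.00019299,  0.00019623]), 'joint_efforts': array([ 4.85700031e-03, -9.28489995e+01,  1.98449515e+00, -3.70530760e+01,
        1.81639614e-02,  5.40823050e-03,  5.71262376e-05]), 'position': array([ 0.28279897, -0.55704456,  0.23078398]), 'tool_rot': array([-3.14059865e+00,  4.89336993e-05,  4.69799834e-01]), 'force': array([-0.54963801, -0.2032904 , -0.79470896]), 'moment': array([ 0.01609731, -0.00047168,  0.03250942]), 'finger_force': 0.0, 'grip_width': 0.08542976027799919}
```

```bash
python3 - <<'E'
s=open('h.py').read()
s=s.replace("np.array(f['rotation'])","rot(f['rotation'])").replace("def grab(","from scipy.spatial.transform import Rotation as Ro\ndef rot(r): return Ro.from_euler('xyz',r).as_matrix()\ndef grab(",1)
open('h.py','w').write(s)
from h import *
f=pickle.load(open('pics/top0.pkl','rb'));print(onz(f,280,210,0),onz(f,280,100,0),onz(f,180,210,0))
E
```

```text
[ 0.58101641 -0.07052246  0.        ] [ 0.85490478 -0.07579875  0.        ] [0.58567708 0.16306016 0.        ]
```

View pics/top0.png

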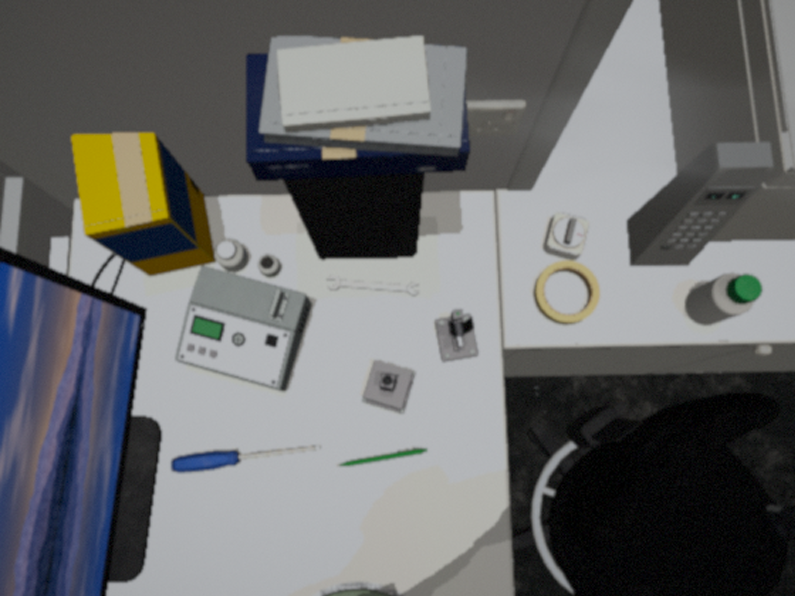

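View pics/side0.png

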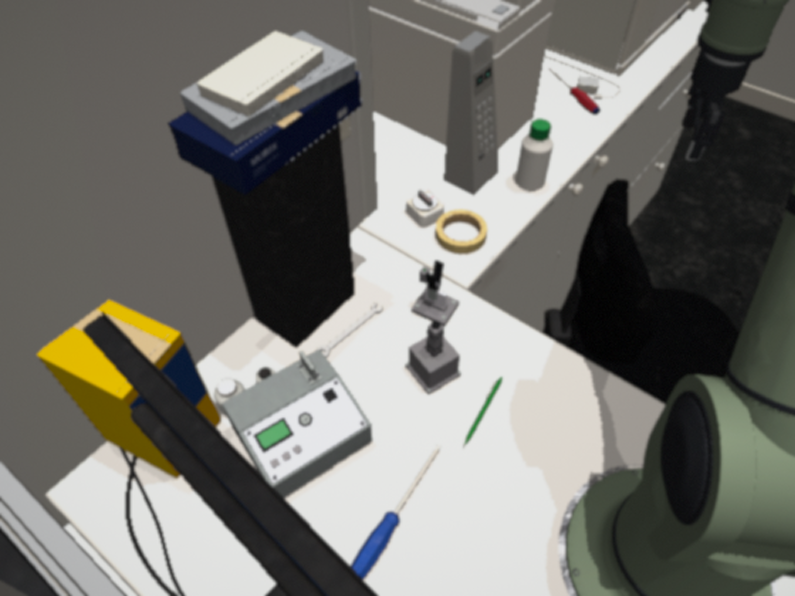

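```bash
cat >> h.py <<'E'
def crops(img,boxes,path,s=4):
    out=[]
    for (u,v,w,h) in boxes:
        c=cv2.resize(np.ascontiguousarray(img[v:v+h,u:u+w,::-1]),None,fx=s,fy=s,interpolation=cv2.INTER_CUBIC)
        for k in range(0,w,10):
            cv2.line(c,(k*s,0),(k*s,8),(0,0,255),1);cv2.putText(c,str(u+k),(k*s,20),0,.35,(0,0,255),1)
        for k in range(0,h,10):
            cv2.line(c,(0,k*s),(8,k*s),(0,0,255),1);cv2.putText(c,str(v+k),(9,k*s+4),0,.35,(0,0,255),1)
        out.append(c)
    H=max(c.shape[0] for c in out)
    cv2.imwrite(path,np.hstack([cv2.copyMakeBorder(c,0,H-c.shape[0],0,4,cv2.BORDER_CONSTANT) for c in out]))
E
python3 - <<'E'
from h import *
f=pickle.load(open('pics/top0.pkl','rb'));crops(f['img'],[(120,183,104,95),(253,210,90,80)],'pics/tc.png')
f=pickle.load(open('pics/side0.pkl','rb'));crops(f['img'],[(150,240,115,110),(278,178,60,100)],'pics/sc.png')
E
```

```text
(no output)
```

View pics/tc.png

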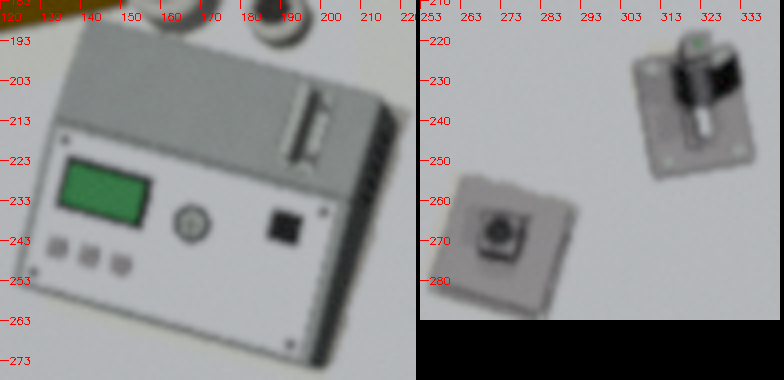

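View pics/sc.png

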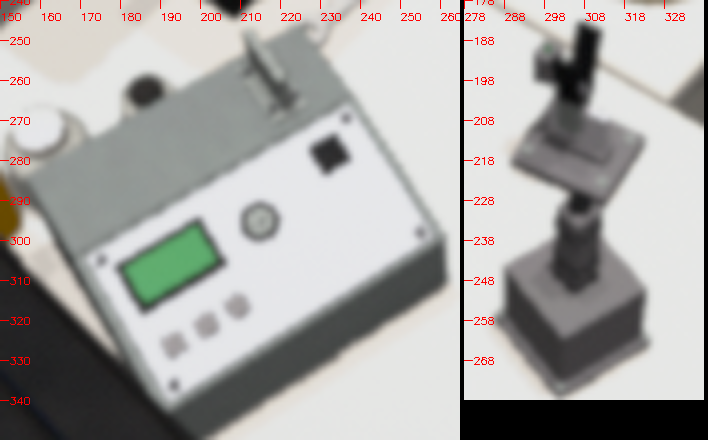

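```bash
cat > fit.py <<'E'
from h import *
from scipy.optimize import least_squares
T=pickle.load(open('pics/top0.pkl','rb'));S=pickle.load(open('pics/side0.pkl','rb'))
tc=lambda x,y:np.array([120+x/4-.375,183+y/4-.375]); tr=lambda x,y:np.array([253+(x-420)/4-.375,210+y/4-.375])
sc=lambda x,y:np.array([150+x/4-.375,240+y/4-.375]); sr=lambda x,y:np.array([278+(x-464)/4-.375,178+y/4-.375])
def W(p,q):
    c,s=np.cos(p[2]),np.sin(p[2]);return np.array([p[0]+c*q[0]-s*q[1],p[1]+s*q[0]+c*q[1],q[2]])
def fit(obs,p0,show=True):
    # obs: (frame, pixel, local point)
    r=lambda p:np.concatenate([proj(f,W(p,q))-px for f,px,q in obs])
    s=least_squares(r,p0,loss='soft_l1',x_scale=[.01,.01,.05]);
    if show: print(np.round(s.x,4),'deg',np.round(np.degrees(s.x[2]),2));print(np.round(r(s.x).reshape(-1,2),1).tolist())
    return s.x
if __name__=='__main__':
    a=.085;b=.061
    C=[(.015,.085,a),(.015,-.085,a),(-.075,.085,b),(-.075,-.085,b),(.075,.085,a),(.075,-.085,a)]
    obs=[(T,tc(*u),q) for u,q in zip([(54,122),(350,203),(18,283),(308,367),(85,25),(382,95)],C)]
    obs+=[(S,sc(*u),q) for u,q in zip([(80,258),(350,102),(165,405),(440,237),(30,180),(312,28)],C)]
    g=onz(T,*tc(200,200),.08);c=fit(obs,[g[0],g[1],-.26])
    sp,e=tri(ray(T,*tc(192,223)),ray(S,*sc(260,221)));print('spot',sp,e)
    R=rot([0,0,c[2]]);print(' spot local',R.T@(sp-[c[0],c[1],0]))
    for z in(.119,):
        P=onz(T,*tc(297,121),z);print('tabtop',P,'local',R.T@(P-[c[0],c[1],0]))
        for k in(-.02,0,.02):
            for zz in (.119,.085):
                loc=R.T@(P-[c[0],c[1],0]);q=W(c,[loc[0]+k,loc[1],zz]);print(k,zz,'top crop',(proj(T,q)-[119.625,182.625])*4,'side crop',(proj(S,q)-[149.625,239.625])*4)
    h=.012
    B=[(.035,.03,h),(.035,-.03,h),(-.035,-.03,h),(-.035,.03,h)]
    obs=[(T,tr(*u),q) for u,q in zip([(633,62),(735,42),(755,162),(655,180)],B)]
    g=onz(T,*tr(695,112),h);r0=fit(obs,[g[0],g[1],.18])
    obs+=[(S,sr(*u),q) for u,q in zip([(512,163),(602,200),(644,140)],[B[0] if 0 else B[3],B[2],B[1]])]
    print([((proj(S,W(r0,q))-[277.625,177.625])*4+[464,0]).round() for q in B])
    k=fit(obs,r0)
    h=.06
    for dy in(0,):
        for (x,y,z) in [(0,0,.110),(0,0.0,.09),(.0195,0,.079)]:
            q=W(k,(x,y,z));print('clip',(x,y,z),((proj(T,q)-[252.625,209.625])*4+[420,0]).round(),((proj(S,q)-[277.625,177.625])*4+[464,0]).round())
    b=.008
    D=[(.035,.035,b),(.035,-.035,b),(-.035,-.035,b),(-.035,.035,b)]
    obs=[(T,tr(*u),q) for u,q in zip([(577,208),(543,318)],[D[1],D[2]])]
    obs+=[(S,sr(*u),q) for u,q in zip([(505,268),(563,328),(647,290)],[(-.03,.03,.06),(-.03,-.03,.06),(.03,-.03,.06)])]
    g=onz(T,*tr(495,240),h);s=fit(obs,[g[0],g[1],-.28])
    for q in D+[(x,y,.06) for x,y in((.03,.03),(.03,-.03),(-.03,-.03),(-.03,.03))]+[(0,0,.133),(0,0,.06)]:
        P=W(s,q);print('stand',q,((proj(T,P)-[252.625,209.625])*4+[420,0]).round(),((proj(S,P)-[277.625,177.625])*4+[464,0]).round())
E
python3 fit.py
```

```text
[ 0.5261  0.1704 -0.2863] deg -16.4
[[-0.7, -0.4], [0.7, -0.0], [-1.6, 0.8], [0.6, 0.6], [0.4, -2.2], [0.8, 0.4], [-1.4, 0.8], [1.8, -1.4], [0.1, 3.4], [2.7, 0.4], [-1.5, -0.8], [-2.7, -1.5]]
spot [0.50773833 0.17122488 0.08095407] 0.0002683573988604163
 spot local [-0.0177956  -0.00442936  0.08095407]
tabtop [0.5549294  0.10900803 0.119     ] local [ 0.04504279 -0.05078957  0.119     ]
-0.02 0.119 top crop [285.55210526 157.52118069] side crop [286.82444974  80.92013977]
-0.02 0.085 top crop [297.16875233 168.30191353] side crop [293.79743971 114.8238779 ]
0 0.119 top crop [297. 121.] side crop [267.76618049  54.94699295]
0 0.085 top crop [308.20995949 132.90691366] side crop [275.17706985  89.19054944]
0.02 0.119 top crop [308.36355442  84.74788257] side crop [249.11596576  29.52995433]
0.02 0.085 top crop [319.17240759  97.76439316] side crop [256.94479364  64.09148169]
[ 0.5131 -0.1634  0.1512] deg 8.66
[[-0.3, -0.5], [-0.1, 0.2], [0.8, 0.1], [-0.2, 0.1]]
[array([509., 159.]), array([553.,  97.]), array([649., 138.]), array([606., 203.])]
[ 0.5135 -0.1625  0.1203] deg 6.89
[[-0.3, -1.1], [0.1, 0.3], [-0.0, 0.5], [-1.2, -0.4], [22.7, 10.2], [11.5, -15.0], [-22.5, -10.8]]
clip (0, 0, 0.11) [708.  84.] [584.  48.]
clip (0, 0.0, 0.09) [705.  90.] [583.  70.]
clip (0.0195, 0, 0.079) [697.  58.] [554.  69.]
[ 0.4432 -0.0609 -1.602 ] deg -91.79
[[0.4, 23.4], [-22.3, -4.5], [-0.8, 0.7], [5.1, -0.2], [0.0, -7.6]]
stand (0.035, 0.035, 0.008) [579. 177.] [562. 247.]
stand (0.035, -0.035, 0.008) [579. 302.] [653. 308.]
stand (-0.035, -0.035, 0.008) [454. 300.] [581. 385.]
stand (-0.035, 0.035, 0.008) [456. 176.] [490. 320.]
stand (0.03, 0.03, 0.06) [572. 176.] [566. 206.]
stand (0.03, -0.03, 0.06) [571. 288.] [647. 260.]
stand (-0.03, -0.03, 0.06) [459. 287.] [583. 327.]
stand (-0.03, 0.03, 0.06) [461. 175.] [502. 271.]
stand (0, 0, 0.133) [515. 220.] [579. 190.]
stand (0, 0, 0.06) [516. 231.] [575. 265.]
```

```bash
cat > fit2.py <<'E'
from fit import *
a=.085;b=.061
C=[(.015,.085,a),(.015,-.085,a),(-.075,.085,b),(-.075,-.085,b),(.075,.085,a),(.075,-.085,a)]
obs=[(T,tc(*u),q) for u,q in zip([(54,122),(350,203),(18,283),(308,367),(382,95)],C[:4]+C[5:])]
print('console top only');fit(obs,[.526,.17,-.28])
h=.012;B=[(.035,.03,h),(.035,-.03,h),(-.035,-.03,h),(-.035,.03,h)]
obs=[(T,tr(*u),q) for u,q in zip([(633,62),(735,42),(755,162),(655,180)],B)]+[(S,sr(*u),q) for u,q in zip([(512,163),(602,200),(644,140)],[B[0],B[3],B[2]])]
k=fit(obs,[.513,-.163,.15])
b=.008;D=[(.035,.035,b),(.035,-.035,b),(-.035,-.035,b),(-.035,.035,b)]
obs=[(T,tr(*u),q) for u,q in zip([(577,208),(543,318)],[D[1],D[2]])]+[(S,sr(*u),q) for u,q in zip([(505,268),(563,328),(647,290)],[(.03,.03,.06),(-.03,.03,.06),(-.03,-.03,.06)])]
s=fit(obs,[.443,-.06,-.28])
Z=8
def panel(f,box,lines,ov):
    u,v,w,hh=box;c=cv2.resize(np.ascontiguousarray(f['img'][v:v+hh,u:u+w,::-1]),None,fx=Z,fy=Z,interpolation=cv2.INTER_CUBIC)
    if ov:
        for p,q in lines:
            P=[tuple(int(round(t)) for t in (proj(f,x)-[u-.5,v-.5])*Z) for x in(p,q)];cv2.line(c,*P,(0,0,255),1,cv2.LINE_AA)
    for i in range(0,w,5): cv2.line(c,(i*Z,0),(i*Z,5),(0,255,0),1);i%10 or cv2.putText(c,str(u+i),(i*Z,16),0,.33,(0,255,0),1)
    for i in range(0,hh,5): cv2.line(c,(0,i*Z),(5,i*Z),(0,255,0),1);i%10 or cv2.putText(c,str(v+i),(7,i*Z+4),0,.33,(0,255,0),1)
    return c
def box(p,x0,x1,y0,y1,z0,z1):
    V=lambda i,j,l:W(p,((x0,x1)[i],(y0,y1)[j],(z0,z1)[l]))
    L=[]
    for i in(0,1):
        for j in(0,1): L+=[(V(i,j,0),V(i,j,1)),(V(i,0,j),V(i,1,j)),(V(0,i,j),V(1,i,j))]
    return L
if __name__=='__main__':
    cl=[k[0]+.006*np.cos(k[2]),k[1]+.006*np.sin(k[2]),k[2]]
    lc=box(cl,.012,.027,-.006,.006,.066,.092)+[(W(cl,(x,y,z)),W(cl,(x2,y2,z2))) for x,y,z,x2,y2,z2 in [(-.009,sy*.0185,.109,.009,sy*.0185,.109) for sy in(1,-1)]]+box(k,-.02,.02,-.003,.003,.012,.052)
    lp=box(s,-.01,.01,-.01,.01,.06,.127)
    A=[(T,(307,212,30,36)),(S,(290,180,26,36)),(T,(259,255,24,36)),(S,(292,224,20,36))]
    rows=[np.hstack([panel(f,bx,l,o) for (f,bx),l in zip(A,(lc,lc,lp,lp))]) for o in(0,1)]
    cv2.imwrite('pics/z1.png',np.vstack(rows))
E
python3 fit2.py
```

```text
console top only
[ 0.5267  0.1707 -0.2868] deg -16.43
[[-0.8, -0.7], [0.5, -0.3], [-1.7, 0.4], [0.5, 0.3], [0.7, 0.1]]
[ 0.5133 -0.1629  0.15  ] deg 8.59
[[-0.5, -0.6], [-0.3, 0.1], [0.6, 0.1], [-0.5, 0.0], [-0.9, -0.8], [0.9, 0.7], [1.0, -0.5]]
[ 0.4381 -0.0531 -0.3071] deg -17.6
[[0.8, -0.6], [0.6, 1.9], [-0.9, -0.2], [-0.3, 3.1], [-0.1, -0.0]]
```

View pics/z1.png

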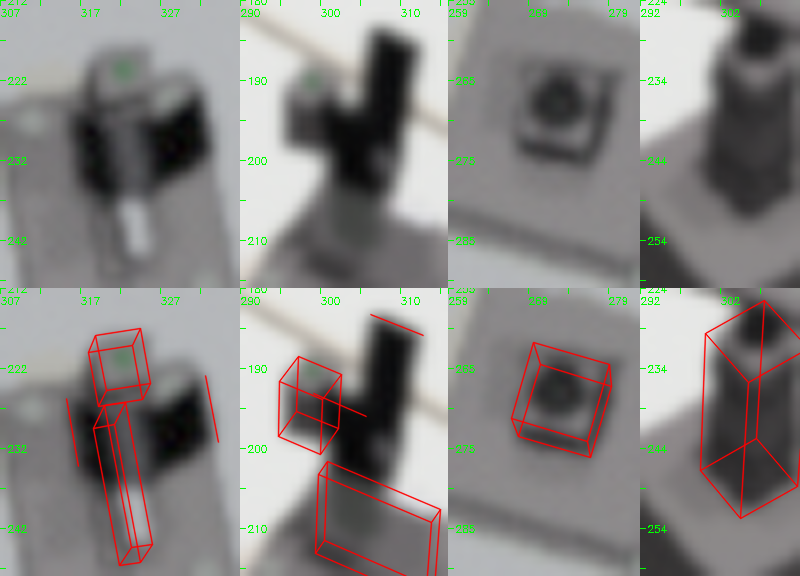

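Top view: the console panel's spot is at px (168,239) and the tab top at (194,213). The rack with the clip is near (324,227), and the stand with the probe cap is at (272,267). The clip sits about 6 mm along +x from the rail centre.

Emit:
move_arm([
  [2, -1.3, 0],
  [3.6, -2.3, 0],
  [3.6, -2.3, 0],
  [3.6, -2.3, 0],
  [3.6, -2.3, 0],
  [3.6, -2.3, 0],
  [3.6, -2.3, 0],
  [3.6, -2.3, 0],
], gripper=[1, 1, 1, 1, 1, 1, 1, 1], twist=[0, 0, 0, 0, 0, 0, 0, 0], squeeze=30)

```text
clock: 0.9
position: [0.4472, -0.2774, 0.2312]
tool_rot: [-3.141, 0.0, 0.47]
force: [0.4, -0.5, -0.7]
grip_width: 0.0855
finger_force: 0.0
```

```bash
cat >> h.py <<'E'
def to(x,y,z,yawdeg):
    s=monitor.observe();p=s['position'];r=s['tool_rot'];t=Ro.from_euler('xyz',r).as_matrix()
    d=t.T@(np.array([x,y,z])-p);tw=(np.degrees(r[2])-yawdeg+90)%180-90
    print('clk',round(s['clock'],2),'pos',p.round(4),'rpy',np.degrees(r).round(2),'lin cm',(d*100).round(2),'twist',round(tw,1),'F',np.array(s['force']).round(1),'w',round(s['grip_width'],4),round(s['finger_force'],1))
E
cat >> fit2.py <<'E'
    g=lambda p,c:p/Z
    P,e=tri(ray(T,272.3,267.25),ray(S,306.5,228.5));print('cap',P,e,'stand says',W(s,(0,0,.133)))
E
python3 fit2.py | tail -1; python3 -c "
from h import *
to(.5177,-.1625,.2,8.6)"
```

```text
cap [ 0.43755246 -0.05296854  0.13346816] 0.0007614101836775497 stand says [ 0.43808898 -0.05307121  0.133     ]
clk 0.9 pos [ 0.4472 -0.2774  0.2312] rpy [-1.7999e+02  1.0000e-02  2.6910e+01] lin cm [11.49 -7.05  3.12] twist 18.3 F [ 0.4 -0.5 -0.7] w 0.0855 0.0
```

Emit:
move_arm([
  [3.6, -2.2, 0.5],
  [3.6, -2.2, 0.6],
  [2.6, -1.6, 0.6],
  [1.7, -1.05, 0.6],
  [0, 0, 0.8],
  [0, 0, 1],
  [0, 0, 1],
  [0, 0, 0],
], gripper=[1, 1, 1, 1, 1, 1, 1, 1], twist=[0, 0, 0, 0, 6, 6.3, 6, 0])

```text
clock: 1.7
position: [0.5166, -0.1638, 0.1791]
tool_rot: [-3.141, 0.002, 0.149]
force: [-0.1, -0.7, 0.2]
grip_width: 0.0855
finger_force: 0.0
```

```bash
python3 -c "
from h import *
to(.5177,-.1625,.071,8.6)
for n in('top','side'):
    f=grab(n,n+'1')
T=pickle.load(open('pics/top1.pkl','rb'));S=pickle.load(open('pics/side1.pkl','rb'))
crops(T['img'],[(290,190,66,70)],'pics/a.png',6);crops(S['img'],[(270,150,66,70)],'pics/b.png',6)
cv2.imwrite('pics/c1.png',np.hstack([cv2.imread('pics/a.png'),cv2.imread('pics/b.png')]))"
```

```text
clk 1.7 pos [ 0.5166 -0.1638  0.1791] rpy [-1.7996e+02  1.3000e-01  8.5200e+00] lin cm [ 0.15 -0.1  10.81] twist -0.1 F [-0.1 -0.7  0.2] w 0.0855 0.0
```

View pics/c1.png

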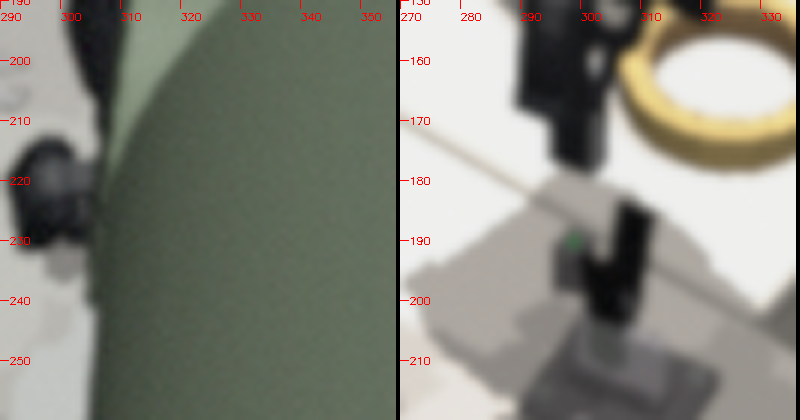

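The side view shows the open fingers above the clip and lined up with it; the arm hides the clip from the top camera. I'll descend and squeeze.

Emit:
move_arm([
  [0.15, -0.1, 2.5],
  [0, 0, 4],
  [0, 0, 3],
  [0, 0, 1.4],
  [0, 0, 0],
  [0, 0, 0],
  [0, 0, 0],
  [0, 0, 0],
], gripper=[1, 1, 1, 1, 0.35, 0.35, 0.35, 0.35], twist=[0, 0, 0, 0, 0, 0, 0, 0], squeeze=30)

```text
clock: 2.6
position: [0.5193, -0.1631, 0.0726]
tool_rot: [3.141, -0.002, 0.151]
force: [0.0, -0.7, -0.3]
grip_width: 0.0302
finger_force: 4.4
```

Emit:
move_arm([
  [-0.1, 0, 0.1],
  [0, 0, 0],
  [0, 0, 0],
  [0, 0, 0],
  [0, 0, 0],
  [0, 0, 0],
], gripper=[0, 0, 0, 0, 0, 0], twist=[0, 0, 0, 0, 0, 0])

```text
clock: 3.2
position: [0.5176, -0.163, 0.0703]
tool_rot: [-3.142, 0.0, 0.15]
force: [0.2, 0.2, -0.4]
grip_width: 0.0187
finger_force: 36.8
```

Emit:
move_arm([
  [0, 0, -0.5],
  [0, 0, -1],
  [0, 0, -1.5],
  [0, 0, -2],
  [0, 0, -2],
  [0, 0, 0],
], gripper=[0, 0, 0, 0, 0, 0], twist=[0, 0, 0, 0, 0, 0])

```text
clock: 3.8
position: [0.519, -0.1634, 0.1434]
tool_rot: [3.14, -0.004, 0.15]
force: [-0.2, 0.1, -1.5]
grip_width: 0.0189
finger_force: 36.8
```

```bash
python3 -c "
from h import *
to(.5177,-.1625,.21,-16.4)
S=grab('side','side2')
crops(S['img'],[(260,130,75,95)],'pics/c2.png',6)"
```

```text
clk 3.8 pos [ 0.519  -0.1634  0.1434] rpy [179.91  -0.22   8.6 ] lin cm [-0.08 -0.1  -6.66] twist 25.0 F [-0.2  0.1 -1.5] w 0.0189 36.8
```

View pics/c2.png

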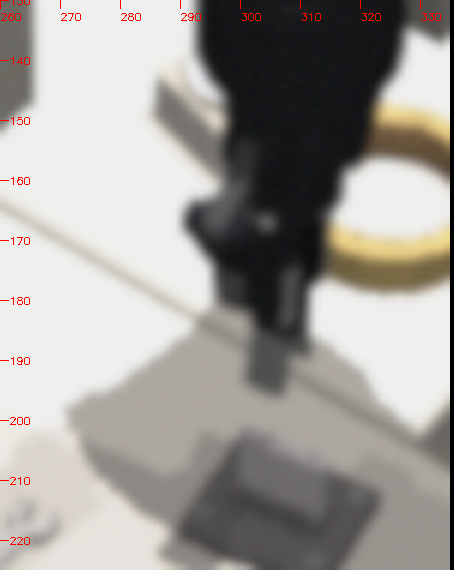

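```bash
python3 -c "
from fit import *
S=pickle.load(open('pics/side2.pkl','rb'))
p=[.5197,-.1634,.15]
for y in(-.012,.012):
  for x in(-.009,.009):
    print(y,x,[proj(S,W(p,(x,y,z))).round(1).tolist() for z in(.102,.132)])
print(proj(S,W(p,(.0195,0,.151))))"
```

```text
-0.012 -0.009 [[311.2, 188.6], [311.7, 180.3]]
-0.012 0.009 [[304.6, 185.9], [305.0, 177.6]]
0.012 -0.009 [[306.6, 195.1], [307.0, 186.8]]
0.012 0.009 [[300.0, 192.4], [300.3, 184.0]]
[298.98169889 173.70924836]
```

The clip is held open: the side view shows its jaw tips at (303,195) and (308,188), which matches the projection. Next I carry it to the tab.

Emit:
move_arm([
  [0, 0, -1.5],
  [0, 0, -2.3],
  [0, 0, -2.3],
  [0, 0, -1],
  [-0.4, -2, 0],
  [-0.6, -3.5, 0],
  [-0.6, -4, 0],
  [-0.6, -4, 0],
], gripper=[0, 0, 0, 0, 0, 0, 0, 0], twist=[6.2, 6.2, 6.3, 6.3, 0, 0, 0, 0])

```text
clock: 4.65
position: [0.5344, -0.026, 0.211]
tool_rot: [3.141, 0.001, -0.287]
force: [0.2, -0.8, 0.9]
grip_width: 0.0187
finger_force: 36.8
```

Emit:
move_arm([
  [-0.6, -4, 0],
  [-0.6, -4, 0],
  [-0.4, -3, 0],
  [-0.3, -1.8, 0],
  [0, -0.7, 0],
  [0, 0, 0],
  [0, 0, 0],
], gripper=[0, 0, 0, 0, 0, 0, 0], twist=[0, 0, 0, 0, 0, 0, 0])

```text
clock: 5.35
position: [0.5544, 0.1062, 0.2111]
tool_rot: [3.141, 0.0, -0.287]
force: [-0.2, 0.4, -0.5]
grip_width: 0.0185
finger_force: 36.8
```

```bash
python3 -c "
from h import *
to(.5540,.109,.135,-16.4)
S=grab('side','side3')
crops(S['img'],[(180,180,80,100)],'pics/c3.png',6)"
```

```text
clk 5.35 pos [0.5544 0.1062 0.2111] rpy [ 1.7996e+02  1.0000e-02 -1.6450e+01] lin cm [-0.11 -0.26  7.61] twist -0.1 F [-0.2  0.4 -0.5] w 0.0185 36.8
```

View pics/c3.png

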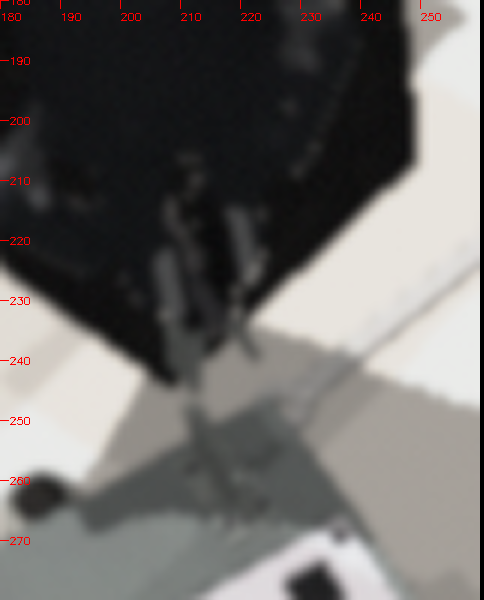

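```bash
python3 -c "
from fit import *
S=pickle.load(open('pics/side3.pkl','rb'))
p=[.5556,.1059,-.287]
for y in(-.011,.011):
  for x in(-.009,.009):
    print(y,x,[proj(S,W(p,(x,y,z))).round(1).tolist() for z in(.170,.20)])
c=[.5263,.1705,-.2865]
for x in(.025,.065): print('tab',[proj(S,W(c,(x,-.0508,z))).round(1).tolist() for z in(.119,.085)])"
```

```text
-0.011 -0.009 [[221.3, 238.8], [219.6, 230.2]]
-0.011 0.009 [[216.9, 233.0], [215.1, 224.3]]
0.011 -0.009 [[211.9, 244.0], [210.0, 235.4]]
0.011 0.009 [[207.5, 238.1], [205.5, 229.4]]
tab [[221.3, 259.8], [223.0, 268.3]]
tab [[211.8, 247.0], [213.8, 255.6]]
```

The jaws at (212,244) and (222,239) straddle the tab line running (212,247) to (221,260), which agrees with the projection. Lowering onto the tab.

Emit:
move_arm([
  [-0.1, -0.25, 0.5],
  [0, 0, 1.5],
  [0, 0, 1.5],
  [0, 0, 1.3],
  [0, 0, 1],
  [0, 0, 1],
  [0, 0, 0.8],
  [0, 0, 0],
], gripper=[0, 0, 0, 0, 0, 0, 0, 0], twist=[0, 0, 0, 0, 0, 0, 0, 0])

```text
clock: 6.2
position: [0.5545, 0.1105, 0.1349]
tool_rot: [-3.141, -0.0, -0.286]
force: [1.0, 0.6, -0.6]
grip_width: 0.0186
finger_force: 37.1
```

Emit:
move_arm([
  [0, 0, 0],
  [0, 0, 0],
  [0, 0, 0],
  [0, 0, 0],
  [0, 0, 0],
  [0, 0, 0],
], gripper=[0.4, 0.6, 0.7, 0.7, 0.7, 0.7], twist=[0, 0, 0, 0, 0, 0])

```text
clock: 6.8
position: [0.5543, 0.1102, 0.1353]
tool_rot: [-3.142, -0.0, -0.286]
force: [-0.1, 0.6, -0.0]
grip_width: 0.0595
finger_force: 0.0
```

Emit:
move_arm([
  [0, 0, -1.5],
  [0, 0, -2.5],
  [0, 0, -3],
  [0, 0, -3],
  [0, 0, -1.5],
  [0, 0, 0],
], gripper=[0.7, 0.7, 0.7, 0.7, 0.7, 0.7], twist=[0, 0, 0, 0, 0, 0])

```text
clock: 7.4
position: [0.5551, 0.1104, 0.2524]
tool_rot: [-3.14, -0.003, -0.286]
force: [0.8, -0.3, -0.1]
grip_width: 0.0599
finger_force: 0.0
```

```bash
python3 -c "
from h import *
to(.4378,-.053,.25,-16.4)
S=grab('side','side4')"
```

```text
clk 7.4 pos [0.5551 0.1104 0.2524] rpy [-1.7989e+02 -1.7000e-01 -1.6400e+01] lin cm [-6.64 18.99  0.19] twist 0.0 F [ 0.8 -0.3 -0.1] w 0.0599 0.0
```

Emit:
move_arm([
  [-0.7, 2, 0],
  [-1.2, 3.5, 0],
  [-1.3, 3.8, 0.3],
  [-1.3, 3.8, 0.5],
  [-1.2, 3.4, 0.5],
  [-0.7, 1.7, 0.5],
  [-0.3, 0.8, 0.5],
  [0, 0, 0],
], gripper=[1, 1, 1, 1, 1, 1, 1, 1], twist=[0, 0, 0, 0, 0, 0, 0, 0])

```text
clock: 8.25
position: [0.4357, -0.0535, 0.2264]
tool_rot: [3.141, 0.001, -0.287]
force: [0.4, 0.7, -0.1]
grip_width: 0.085
finger_force: 0.0
```

```bash
python3 -c "
from fit2 import *
to(.4378,-.053,.096,-16.4)
S=grab('side','side5');T=grab('top','top5')
cl=[.5562,.110,-.2865]
z0=.094
lc=box(cl,.012,.027,-.006,.006,z0+.036,z0+.062)+[(W(cl,(-.009,y,z0+.079)),W(cl,(.009,y,z0+.079))) for y in(.0185,-.0185)]+[(W(cl,(-.009,y,z0)),W(cl,(.009,y,z0))) for y in(.006,-.006)]
A=[(S,(198,215,34,60)),(T,(180,188,30,60))]
Zp=8
ps=[panel(S,A[0][1],lc,o) for o in(0,1)]+[panel(T,A[1][1],lc,0)]
cv2.imwrite('pics/c5.png',np.hstack(ps))" | head -20
```

```text
console top only
[ 0.5267  0.1707 -0.2868] deg -16.43
[[-0.8, -0.7], [0.5, -0.3], [-1.7, 0.4], [0.5, 0.3], [0.7, 0.1]]
[ 0.5133 -0.1629  0.15  ] deg 8.59
[[-0.5, -0.6], [-0.3, 0.1], [0.6, 0.1], [-0.5, 0.0], [-0.9, -0.8], [0.9, 0.7], [1.0, -0.5]]
[ 0.4381 -0.0531 -0.3071] deg -17.6
[[0.8, -0.6], [0.6, 1.9], [-0.9, -0.2], [-0.3, 3.1], [-0.1, -0.0]]
clk 8.25 pos [ 0.4357 -0.0535  0.2264] rpy [ 1.7997e+02  9.0000e-02 -1.6430e+01] lin cm [ 0.21 -0.11 13.04] twist -0.0 F [ 0.4  0.7 -0.1] w 0.085 0.0
```

View pics/c5.png

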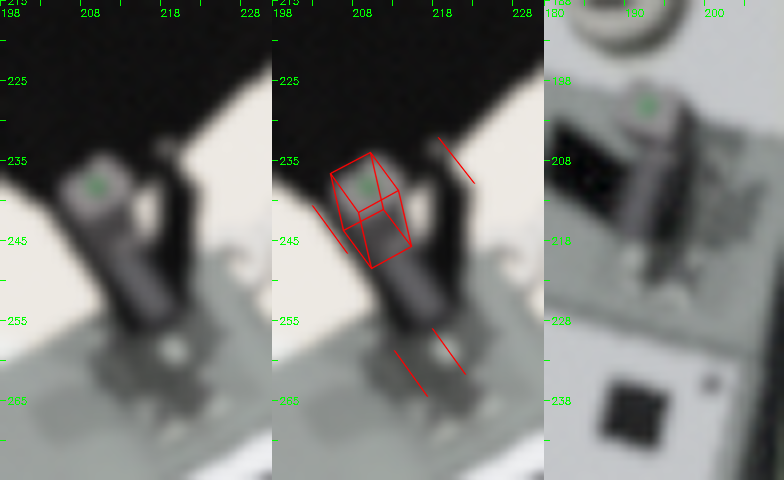

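The clip stands upright on the tab, with its jaws at about (215,258) in the side view and its sender box at (209,238). That is where the overlay of a 25 mm depth puts it. Next is the probe.

Emit:
move_arm([
  [0.2, -0.1, 2],
  [0, 0, 4],
  [0, 0, 4],
  [0, 0, 3],
  [0, 0, 2],
  [0, 0, 0],
  [0, 0, 0],
  [0, 0, 0],
], gripper=[1, 1, 1, 1, 1, 1, 0, 0], twist=[0, 0, 0, 0, 0, 0, 0, 0], squeeze=25)

```text
clock: 9.15
position: [0.4394, -0.0524, 0.0783]
tool_rot: [-3.141, -0.002, -0.286]
force: [0.4, -0.2, -0.0]
grip_width: 0.0592
finger_force: 0.0
```

Emit:
move_arm([
  [0, 0, 0],
  [0, 0, 0],
  [0, 0, 0],
  [0, 0, 0],
  [0, 0, 0],
  [0, 0, 0],
], gripper=[0, 0, 0, 0, 0, 0], twist=[0, 0, 0, 0, 0, 0])

```text
clock: 9.75
position: [0.439, -0.0527, 0.0779]
tool_rot: [-3.141, -0.001, -0.286]
force: [-1.8, 1.0, 10.8]
grip_width: 0.0198
finger_force: 29.9
```

```bash
python3 -c "
from h import *
to(.4378,-.053,.101,-16.4)"
```

```text
clk 9.75 pos [ 0.439  -0.0527  0.0779] rpy [-1.7998e+02 -6.0000e-02 -1.6400e+01] lin cm [-0.1   0.06 -2.31] twist 0.0 F [-1.8  1.  10.8] w 0.0198 29.9
```

Emit:
move_arm([
  [0, 0, -0.3],
  [0, 0, -0.8],
  [0, 0, -1],
  [0, 0, -0.6],
  [0, 0, 0],
], gripper=[0, 0, 0, 0, 0], twist=[0, 0, 0, 0, 0], squeeze=25)

```text
clock: 10.25
position: [0.4391, -0.0528, 0.1054]
tool_rot: [-3.141, -0.002, -0.286]
force: [0.1, -0.1, -1.3]
grip_width: 0.0197
finger_force: 28.3
```

Emit:
move_arm([
  [-0.4, 0, 0],
  [-0.4, 0, 0],
  [-0.3, 0, 0],
  [-0.2, 0, 0],
  [0, 0, 0],
  [0, 0, 0],
], gripper=[0, 0, 0, 0, 0, 0], twist=[0, 0, 0, 0, 0, 0])

```text
clock: 10.85
position: [0.426, -0.049, 0.1042]
tool_rot: [3.142, 0.0, -0.286]
force: [2.6, -0.0, -0.8]
grip_width: 0.0195
finger_force: 28.5
```

```bash
python3 -c "
from h import *
to(.4378,-.053,.101,-16.4)
print(monitor.observe()['moment'])
grab('side','side6')"
```

```text
clk 10.85 pos [ 0.426  -0.049   0.1042] rpy [ 1.800e+02  2.000e-02 -1.638e+01] lin cm [1.25 0.05 0.32] twist 0.0 F [ 2.6 -0.  -0.8] w 0.0195 28.5
[-0.16431723 -0.83274294  0.01574188]
```

Emit:
move_arm([
  [-0.3, 0, 0],
  [-0.3, 0, 0],
  [0, 0, 0],
  [0, 0, 0],
  [0, 0, 0],
], gripper=[0, 0, 0, 0, 0], twist=[0, 0, 0, 0, 0])

```text
clock: 11.4
position: [0.4201, -0.0474, 0.1042]
tool_rot: [3.141, 0.001, -0.286]
force: [2.9, -0.9, -1.1]
grip_width: 0.0197
finger_force: 28.3
```

Emit:
move_arm([
  [0.2, 0, -1],
  [0, 0, -2],
  [0, 0, -2.5],
  [0, 0, -3],
  [0, 0, -3],
  [0, 0, -1.5],
  [0, 0, 0],
  [0, 0, 0],
], gripper=[0, 0, 0, 0, 0, 0, 0, 0], twist=[0, 0, 0, 0, 0, 0, 0, 0], squeeze=40)

```text
clock: 12.2
position: [0.4219, -0.0479, 0.2343]
tool_rot: [-3.142, 0.0, -0.286]
force: [-0.3, -0.3, -1.0]
grip_width: 0.0194
finger_force: 41.7
```

```bash
cat > tilt.py <<'E'
from fit import *
def proj_line(f,tcp,yaw,L=.088,th=np.radians(15),off=0.):
    # probe points at distance t from tip, in tool xz plane
    ax=np.array([np.cos(yaw),np.sin(yaw),0]);g=np.array(tcp)+[0,0,.019]+off*ax
    a=np.cos(th)*np.array([0,0,1])-np.sin(th)*ax # tip->rear
    return lambda t:g+a*(t-L)
E
python3 - <<'E'
from tilt import *
s=monitor.observe();print(s['clock'],s['position'],s['tool_rot'],s['grip_width'])
S=grab('side','side7');T0=grab('top','top7')
bg=pickle.load(open('pics/side0.pkl','rb'))['img']
for th in(10,15,20):
    P=proj_line(S,s['position'],s['tool_rot'][2],th=np.radians(th))
    print(th,[proj(S,P(t)).round(1).tolist() for t in(0,.012,.03,.05,.07)])
P=proj_line(S,s['position'],s['tool_rot'][2]);u,v=proj(S,P(.02)).astype(int)
g=S['img'].mean(2).astype(int)
print(u,v);
for r in range(v-14,v+16): print(r,' '.join('%3d'%x for x in g[r,u-14:u+15]))
E
```

```text
12.2 [ 0.4218965  -0.04790536  0.23432896] [-3.14153662e+00  1.88812151e-04 -2.85893842e-01] 0.019377913104928306
10 [[307.1, 219.6], [307.9, 216.8], [309.1, 212.5], [310.6, 207.6], [312.1, 202.4]]
15 [[304.9, 216.9], [306.0, 214.4], [307.7, 210.7], [309.6, 206.3], [311.6, 201.8]]
20 [[302.9, 214.0], [304.2, 211.9], [306.3, 208.7], [308.7, 205.0], [311.1, 201.2]]
306 212
198 239 239 239 237 232 217 173 119  70  38  25  21  22  21  20  21  20  24  34  44  51  52  45  45  49  49  48  45  34
199 239 239 239 238 237 233 218 177 126  76  41  25  22  21  21  21  23  32  48  61  67  62  50  48  51  52  51  41  30
200 239 239 238 239 239 237 233 219 181 132  82  44  25  20  21  21  24  37  57  71  73  65  53  51  52  52  47  36  26
201 238 239 239 239 239 238 236 229 214 180 131  75  34  22  20  22  23  39  61  74  74  63  52  51  53  51  46  37  28
202 239 239 239 239 239 238 232 220 207 192 155  97  43  22  20  19  24  41  62  75  74  62  52  51  52  62  77  77  65
203 239 239 239 238 238 235 223 190 168 160 139  92  46  25  22  22  26  43  65  76  74  60  52  51  63 100 139 147 135
204 23
[... 2173 characters left out ...]
  95  81  76  76  79  83  87  89  91  94  93  94  94  95  99 109 119 125 132 133 129 145 192 228 237
223 164 161 155 144 128 114 102  91  82  78  78  81  85  89  92  93  93  95  99 106 112 112 115 118 132 174 219 234 238
224 167 166 164 160 154 148 139 126 112  98  85  78  77  80  84  87  91  93  96 101 104 101  98 111 154 206 231 237 239
225 167 166 166 166 164 163 159 153 144 131 115  98  83  76  75  78  83  87  91  95  95  92  93 124 182 223 236 239 239
226 167 166 167 167 167 166 166 164 162 156 147 131 113  94  81  77  75  78  82  86  88  88  96 139 192 225 234 238 239
227 167 167 167 167 166 166 167 166 166 164 162 155 144 128 113 103  90  80  76  77  80  86 107 144 180 206 225 234 237
```

```bash
python3 - <<'E'
from tilt import *
c=[]
for f,(u,v) in((T,(167.6,238.4)),(S,(214.6,294.9))):
    g=cv2.resize(f['img'].mean(2).astype(np.float32),None,fx=8,fy=8,interpolation=cv2.INTER_CUBIC)
    m=((g<175)).astype(np.uint8);U,V=int((u+.5)*8),int((v+.5)*8);w=56
    cs,_=cv2.findContours(m[V-w:V+w,U-w:U+w],cv2.RETR_EXTERNAL,cv2.CHAIN_APPROX_NONE)
    k=max(cs,key=cv2.contourArea);e=cv2.fitEllipse(k)
    ctr=((e[0][0]+U-w+.5)/8-.5,(e[0][1]+V-w+.5)/8-.5);c.append(ctr);print(ctr,np.array(e[1])/8,e[2])
p,er=tri(ray(T,*c[0]),ray(S,*c[1]));print('spot',p,er)
C=[.5263,.1705,-.2865];R=rot([0,0,C[2]])
for z in(.074,.076,.078,.081):
  print(z,onz(T,*c[0],z).round(4),onz(S,*c[1],z).round(4), (R.T@(onz(T,*c[0],z)-[C[0],C[1],0])).round(4))
s=monitor.observe()
E
```

```text
(167.54129457473755, 238.50178480148315) [11.43598366 12.09502697] 163.31106567382812
(214.5239109992981, 295.0176830291748) [ 9.78033733 10.04014969] 52.99933624267578
spot [0.50760311 0.17150058 0.08083239] 2.622683782294115e-06
0.074 [0.5086 0.1731 0.074 ] [0.5108 0.1694 0.074 ] [-0.0177 -0.0025  0.074 ]
0.076 [0.5083 0.1726 0.076 ] [0.5099 0.17   0.076 ] [-0.0179 -0.003   0.076 ]
0.078 [0.508  0.1722 0.078 ] [0.5089 0.1706 0.078 ] [-0.018  -0.0036  0.078 ]
0.081 [0.5076 0.1715 0.081 ] [0.5075 0.1716 0.081 ] [-0.0182 -0.0044  0.081 ]
```

Emit:
move_arm([
  [0, -2, 0],
  [0, -3.5, 0],
  [0, -4, 0],
  [0, -4, 0],
  [0, -4, 0],
  [0, -3.5, 0],
  [-0.2, -2, 0.5],
  [0, -0.5, 1],
], gripper=[0, 0, 0, 0, 0, 0, 0, 0], twist=[0, 0, 0, 0, 0, 0, 0, 0])

```text
clock: 13.1
position: [0.4864, 0.1805, 0.2182]
tool_rot: [-3.142, 0.001, -0.283]
force: [0.4, -0.9, -0.5]
grip_width: 0.0193
finger_force: 41.7
```

Emit:
move_arm([
  [0, 0, 1.5],
  [0, 0, 1.5],
  [0, 0, 0.5],
  [0, 0, 0],
], gripper=[0, 0, 0, 0], twist=[0, 0, 0, 0])

```text
clock: 13.5
position: [0.4861, 0.1772, 0.1833]
tool_rot: [3.14, 0.002, -0.287]
force: [-0.4, -0.3, -0.4]
grip_width: 0.0194
finger_force: 41.7
```

```bash
python3 - <<'E'
from tilt import *
s=monitor.observe();print(s['clock'],s['position'],s['tool_rot'],s['grip_width'],s['force'])
S=grab('side','side8');T1=grab('top','top8')
for f,n in((S,'S'),(T1,'T')):
  for th in(10,15,20):
    P=proj_line(f,s['position'],s['tool_rot'][2],th=np.radians(th))
    print(n,th,[proj(f,P(t)).round(1).tolist() for t in(0,.012,.03,.05,.07)])
f=S
P=proj_line(f,s['position'],s['tool_rot'][2]);u,v=proj(f,P(.02)).astype(int)
B=pickle.load(open('pics/side0.pkl','rb'))['img']
a=S['img'].mean(2).astype(int)
print(u-13)
for r in range(v-18,v+16): print(r,' '.join('%3d'%x for x in a[r,u-13:u+14]))
E
```

```text
13.5 [0.48607026 0.17722949 0.18331298] [ 3.13999482e+00  1.65038098e-03 -2.86631312e-01] 0.019398809371602294 [-0.41526676 -0.32077233 -0.42235823]
S 10 [[214.4, 289.1], [214.2, 287.0], [213.9, 283.7], [213.5, 279.9], [213.1, 275.9]]
S 15 [[212.4, 286.0], [212.5, 284.3], [212.5, 281.6], [212.6, 278.5], [212.7, 275.3]]
S 20 [[210.5, 282.9], [210.8, 281.5], [211.2, 279.5], [211.7, 277.1], [212.3, 274.6]]
T 10 [[162.9, 239.5], [161.2, 239.7], [158.6, 240.0], [155.5, 240.4], [152.3, 240.7]]
T 15 [[163.8, 235.9], [162.0, 236.6], [159.2, 237.6], [155.9, 238.7], [152.6, 240.0]]
T 20 [[164.7, 232.4], [162.7, 233.5], [159.7, 235.2], [156.3, 237.1], [152.7, 239.2]]
199
265  20  20  21  20  20  19  21  20  21  20  18  15  14  12  14  14  16  30  44  48  41  32  27  23  21  26  50
266  22  21  21  20  20  21  22  20  20  20  18  16  16  14  16  15  21  37  53  57  52  47  42  39  33  29  47
267  21  20  19  20  19  21  19  21  20  21  22  23  21  20  18  23  33  47  58  60  56  54  58  57  48  36  41
268  21  21  20  21  19  20  20  19  20  24  32  38  38  36  38  40  47  55  59  58  51  52  64
[... 2676 characters left out ...]
 123 139 143 144 145 144 145
293 128 132 139 143 143 144 144 143 143 142 130 102  77  80  88  95  94  86  79  79 106 132 143 145 145 144 143
294  98 109 131 142 144 143 144 143 143 140 126  91  69  83  90  89  83  82  80  71  91 127 142 143 143 142 141
295  70  87 119 138 142 143 143 142 143 142 126  90  69  82  87  84  79  83  81  68  84 119 136 138 138 139 139
296  78  77 102 129 140 142 143 143 143 142 127  93  69  76  83  85  82  83  76  64  80 111 126 127 129 131 132
297 101  81  87 117 135 142 144 144 145 143 132 101  72  70  80  84  82  76  65  63  85 109 119 121 122 124 124
298 115  93  77  97 123 138 144 144 145 144 136 115  86  68  71  74  72  66  64  77  99 113 118 119 120 120 120
```

```bash
python3 - <<'E'
from tilt import *
S=pickle.load(open('pics/side8.pkl','rb'));T1=pickle.load(open('pics/top8.pkl','rb'))
tcp=np.array([.48607,.17723,.18331]);yaw=-.2866
ax=np.array([np.cos(yaw),np.sin(yaw),0]);ny=np.array([-np.sin(yaw),np.cos(yaw),0])
for px in((213.2,286.2),(213.4,286.8),(213,285.6)):
    e,d=ray(S,*px);t=((tcp-e)@ny)/(d@ny);P=e+t*d;g=tcp+[0,0,.019];w=g-P
    print(px,P.round(4),'L',np.linalg.norm(w).round(4),'tilt',np.degrees(np.arctan2(-w@ax,w[2])).round(2))
a=T1['img'].mean(2).astype(int);print(147)
for r in range(226,252): print(r,' '.join('%3d'%x for x in a[r,147:177]))
E
```

```text
(213.2, 286.2) [0.5035 0.1721 0.1234] L 0.0809 tilt 12.96
(213.4, 286.8) [0.5032 0.1722 0.1215] L 0.0828 tilt 12.45
(213, 285.6) [0.5038 0.172  0.1254] L 0.0791 tilt 13.5
147
226  44  35  22  13  18  40  63  82  94 103 114 124 129 130 130 131 129 134 145 150 151 154 152 152 151 151 150 144 137 128
227  45  34  23  16  17  20  34  50  54  63  84 106 123 129 130 131 130 135 146 151 152 153 154 153 153 153 152 152 152 150
228  45  33  20   9  15  20  38  56  57  42  54  94 120 129 130 131 131 135 146 153 153 154 154 153 154 151 152 154 153 154
229  44  33  19  20  12  19  52  71  71  50  57 100 123 129 131 130 130 135 145 153 153 154 154 154 153 154 154 153 154 154
230  40  30  21  17  13  18  45  68  65  48  67 109 127 130 132 131 131 134 140 151 153 154 154 153 154 154 154 155 154 153
231  34  31  15   3  20  12  32  54  53  42  69 112 128 130 129 130 133 131 138 147 152 154 155 155 154 154 154 152 154 153
232  34  26  19  13  12  15  18  28  32  38  77 116 128 130 129 131 131 130 133 139 148 152 153 154 156 153 155 156 154 153
233  33  20  18  18  13  17  12  12  19  40  82 112 124 1
[... 1598 characters left out ...]
  23  21  21  28  34  49  55  49  48  53  59  65  65  64  54  69 104 124 129 131
247  22  21  18  21  17  19  24  21  22  28  29  24  21  21  38  55  53  40  32  39  47  53  53  52  54  71 107 122 127 130
248  51  35  23  17  26  30  45  54  46  42  44  36  23  26  45  57  49  36  26  28  36  38  43  41  48  79 105 117 121 125
249 101  73  50  45  55  76 100 111 108  93  86  77  55  35  40  54  46  34  27  25  30  34  36  31  51  88 112 120 120 125
250 141 116  95  84 100 128 151 159 158 149 140 133 100  61  45  43  41  29  31  29  33  32  27  29  64 106 124 129 128 130
251 168 154 134 125 138 164 176 181 181 178 174 168 138 103  76  62  59  54  54  49  48  40  39  46  76 118 135 137 137 138
```

```bash
python3 - <<'E'
from tilt import *
S=pickle.load(open('pics/side8.pkl','rb'));Z=11
tcp=np.array([.48607,.17723,.18331]);yaw=-.2866
u0,v0,w,h=196,258,36,45
ax=np.array([np.cos(yaw),np.sin(yaw),0]);ny=np.array([-np.sin(yaw),np.cos(yaw),0])
def pan(th):
    c=cv2.resize(np.ascontiguousarray(S['img'][v0:v0+h,u0:u0+w,::-1]).astype(np.float32),None,fx=Z,fy=Z,interpolation=cv2.INTER_CUBIC)
    c=np.clip(c*1.25,0,255).astype(np.uint8)
    q=lambda X:tuple(int(round(t)) for t in (proj(S,X)-[u0-.5,v0-.5])*Z)
    if th is not None:
        th=np.radians(th);P=proj_line(S,tcp,yaw,th=th);a=(P(1)-P(0));bx=np.cross(ny,a)
        d=P(.03)-np.array(S['eye']);d/=np.linalg.norm(d);sd=np.cross(a,d);sd/=np.linalg.norm(sd)
        for r,t0,t1 in((.002,0,.012),(.0055,.012,.05)):
            pts=[q(P(t)+k*r*sd) for t,k in((t0,-1),(t1,-1),(t1,1),(t0,1))];cv2.polylines(c,[np.array(pts)],True,(0,0,255),1,cv2.LINE_AA)
        pts=[q(P(.051)+i*.01*ny+j*.01*bx) for i,j in((1,1),(1,-1),(-1,-1),(-1,1))];cv2.polylines(c,[np.array(pts)],True,(255,0,0),1,cv2.LINE_AA)
        for k in(-1,1):
            g=[tcp+k*.01*ny+i*.011*ax for i in(-1,1)];cv2.line(c,q(g[0]),q(g[1]),(0,255,0),1)
    return c
cv2.imwrite('pics/c8.png',np.hstack([pan(None),pan(14)]))
E
```

```text
(no output)
```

View pics/c8.png

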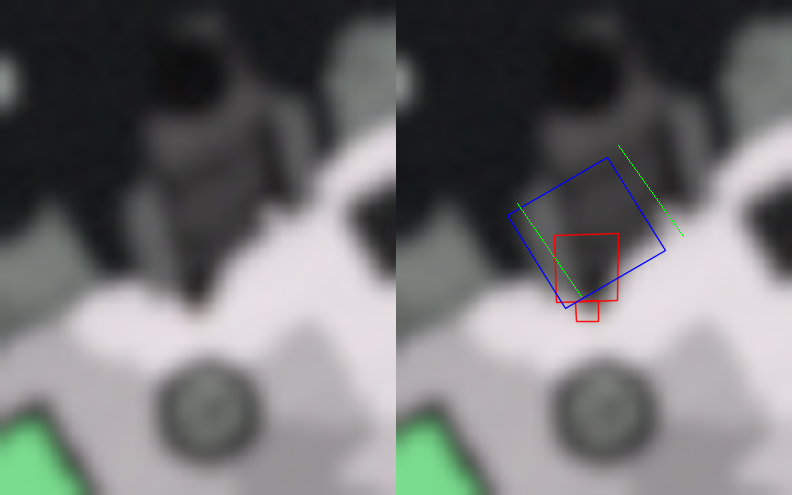

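The side view shows the tilted probe with its brass tip at about px (213.9,285.7), its black cap at (212.6,264.4), and the test spot below. I'll work out the tilt from the cap and tip.

```bash
python3 - <<'E'
from tilt import *
S=pickle.load(open('pics/side8.pkl','rb'))
tcp=np.array([.48607,.17723,.18331]);yaw=-.2866
ax=np.array([np.cos(yaw),np.sin(yaw),0]);ny=np.array([-np.sin(yaw),np.cos(yaw),0])
def hit(px,o):
    e,d=ray(S,*px);return e+((tcp+o*ny-e)@ny)/(d@ny)*d
for cap in((212.5,264.4),(212.5,263.6),(212.5,265.2)):
  for tip in((213.8,285.8),(213.6,286.6)):
    for o in(-.003,0,.003):
      A,B=hit(cap,o),hit(tip,o);w=A-B
      print(cap,tip,o,'dist %.4f tilt %.1f'%(np.linalg.norm(w),np.degrees(np.arctan2(-w@ax,w[2]))),'tip rel tcp',((B-tcp)@ax).round(4),(B-tcp)[2].round(4),'cap rel',((A-tcp)@ax).round(4),(A-tcp)[2].round(4))
# nominal projections
for th in(10,15,20):
    P=proj_line(S,tcp,yaw,th=np.radians(th));print(th,proj(S,P(.122)),proj(S,P(0)))
E
```

```text
(212.5, 264.4) (213.8, 285.8) -0.003 dist 0.1144 tilt 11.7 tip rel tcp 0.0232 -0.0687 cap rel 0.0 0.0434
(212.5, 264.4) (213.8, 285.8) 0 dist 0.1120 tilt 11.7 tip rel tcp 0.0137 -0.0518 cap rel -0.009 0.0579
(212.5, 264.4) (213.8, 285.8) 0.003 dist 0.1096 tilt 11.7 tip rel tcp 0.0043 -0.0349 cap rel -0.0179 0.0725
(212.5, 264.4) (213.6, 286.6) -0.003 dist 0.1219 tilt 12.2 tip rel tcp 0.0257 -0.0757 cap rel 0.0 0.0434
(212.5, 264.4) (213.6, 286.6) 0 dist 0.1193 tilt 12.2 tip rel tcp 0.0163 -0.0587 cap rel -0.009 0.0579
(212.5, 264.4) (213.6, 286.6) 0.003 dist 0.1168 tilt 12.2 tip rel tcp 0.0068 -0.0417 cap rel -0.0179 0.0725
(212.5, 263.6) (213.8, 285.8) -0.003 dist 0.1186 tilt 11.8 tip rel tcp 0.0232 -0.0687 cap rel -0.001 0.0475
(212.5, 263.6) (213.8, 285.8) 0 dist 0.1161 tilt 11.8 tip rel tcp 0.0137 -0.0518 cap rel -0.01 0.0619
(212.5, 263.6) (213.8, 285.8) 0.003 dist 0.1137 tilt 11.8 tip rel tcp 0.0043 -0.0349 cap rel -0.0189 0.0764
(212.5, 263.6) (213.6, 286.6) -0.003 dist 0.1261 tilt 12.3 tip rel tcp 0.0257 -0.0757 cap rel -0.001 0.0475
(212.5, 263.6) (213.6, 286.6) 0 dist 0.123
[... 282 characters left out ...]
 265.2) (213.8, 285.8) 0 dist 0.1079 tilt 11.6 tip rel tcp 0.0137 -0.0518 cap rel -0.0079 0.0539
(212.5, 265.2) (213.8, 285.8) 0.003 dist 0.1056 tilt 11.6 tip rel tcp 0.0043 -0.0349 cap rel -0.0169 0.0685
(212.5, 265.2) (213.6, 286.6) -0.003 dist 0.1176 tilt 12.1 tip rel tcp 0.0257 -0.0757 cap rel 0.001 0.0393
(212.5, 265.2) (213.6, 286.6) 0 dist 0.1152 tilt 12.1 tip rel tcp 0.0163 -0.0587 cap rel -0.0079 0.0539
(212.5, 265.2) (213.6, 286.6) 0.003 dist 0.1127 tilt 12.1 tip rel tcp 0.0068 -0.0417 cap rel -0.0169 0.0685
10 [212.03647033 264.8309573 ] [214.39145064 289.13720689]
15 [212.88791961 266.15413369] [212.44221652 286.04918494]
20 [213.74018216 267.5281602 ] [210.50495762 282.88066671]
```

Emit:
move_arm([
  [0, 0, -2],
  [-0.2, 1, -1.5],
  [-0.6, 3, 0],
  [-0.7, 3.5, 0],
  [-0.7, 3.5, 0],
  [-0.6, 3, 0],
  [-0.3, 2, 0],
  [0, 0.3, 0],
], gripper=[0, 0, 0, 0, 0, 0, 0, 0], twist=[0, 0, 0, 0, 0, 0, 0, 0])

```text
clock: 14.4
position: [0.4102, 0.0284, 0.2201]
tool_rot: [-3.142, -0.001, -0.289]
force: [-0.2, 0.8, -1.3]
grip_width: 0.0195
finger_force: 41.7
```

Emit:
move_arm([
  [0, 0, 1],
  [0, 0, 1.3],
  [0, 0, 1.4],
  [0, 0, 1.4],
  [0, 0, 1.4],
  [0, 0, 1.2],
  [0, 0, 1],
  [0, 0, 0],
], gripper=[0, 0, 0, 0, 0, 0, 0, 0], twist=[-6, -8, -8, -8, -8, -8, -8, 0])

```text
clock: 15.2
position: [0.4109, 0.0307, 0.1318]
tool_rot: [-3.141, 0.001, 0.659]
force: [-1.0, -0.1, 0.3]
grip_width: 0.0198
finger_force: 41.7
```

```bash
cat > meas.py <<'E'
from tilt import *
import sys
tag=sys.argv[1]
s=monitor.observe();S=grab('side',tag);tcp=s['position'];yaw=s['tool_rot'][2]
print(s['clock'],tcp.round(4),np.degrees(yaw).round(1),s['grip_width'].__round__(4))
for th in(9,12,15,18):
    P=proj_line(S,tcp,yaw,th=np.radians(th));print(th,[proj(S,P(t)).round(1).tolist() for t in(0,.012,.03,.05,.065)])
P=proj_line(S,tcp,yaw);u,v=proj(S,P(.02)).astype(int)
a=S['img'].mean(2).astype(int);print(u-15)
for r in range(v-16,v+14): print(r,' '.join('%3d'%x for x in a[r,u-15:u+16]))
E
python3 meas.py side9
```

```text
15.2 [0.4109 0.0307 0.1318] 37.8 0.0198
9 [[286.0, 277.7], [286.9, 274.9], [288.2, 270.7], [289.7, 265.8], [290.9, 262.0]]
12 [[283.9, 277.5], [285.1, 274.8], [286.8, 270.5], [288.8, 265.7], [290.3, 261.9]]
15 [[281.9, 277.3], [283.3, 274.5], [285.4, 270.3], [287.9, 265.6], [289.8, 261.9]]
18 [[279.8, 276.9], [281.5, 274.3], [284.1, 270.1], [287.0, 265.4], [289.2, 261.8]]
269
256 179 168 167 167 166 166 166 167 166 167 167 166 166 166 165 155 127  86  59  65  74  75  78  93 107 112 112 106  93  80  77
257 172 167 166 166 167 166 166 167 166 167 166 166 167 165 162 146 112  72  56  67  77  80  84  95 107 111 113 107  96  84  79
258 169 167 167 166 166 166 166 166 166 167 166 166 166 164 154 131  94  61  50  55  61  65  73  91 104 109 109 102  85  70  63
259 167 167 166 166 167 166 166 166 166 166 166 166 165 162 144 111  74  51  48  48  49  52  65  86 100 105 103  96  77  57  51
260 167 166 166 167 166 167 166 166 167 167 166 166 166 161 139  97  57  45  46  49  50  54  68  90 103 106 105  97  79  60  52
261 166 166 166 167 166 166 167 166 166 167 167 166 165 158 132  87  50  42  44  
[... 2418 characters left out ...]
 166 166 165 166 166 166 166 166 166 165 159 152 148 147 147
281 135 136 136 135 135 136 136 136 135 135 135 137 142 152 161 166 166 166 167 166 165 166 166 166 166 163 156 150 147 147 147
282 135 135 136 135 135 136 136 135 135 135 136 139 146 156 163 166 166 165 166 166 167 166 166 166 165 162 154 148 147 147 146
283 135 136 136 136 135 135 136 136 135 136 138 145 154 162 165 166 166 166 166 166 165 166 166 166 165 161 153 148 147 147 147
284 135 135 135 135 135 136 135 135 136 136 140 149 159 164 166 166 166 167 166 166 167 166 166 166 164 159 151 148 147 147 147
285 136 135 136 136 135 136 136 136 135 136 138 146 154 160 164 165 166 166 166 166 166 166 167 165 163 156 150 147 147 147 147
```

The rotated view puts the tilt at about 12.5°, so I want roughly 2.5° more. I'll nudge the nose against the rear face of the stand block.

Emit:
move_arm([
  [0, 0, -1],
  [0, 0, -1.2],
  [0, 0, -1.2],
  [0, 0, -1.2],
  [0, 0, -0.8],
  [0, 0, -0.4],
  [0, 0, 0],
  [1.5, 1.3, 0],
], gripper=[0, 0, 0, 0, 0, 0, 0, 0], twist=[6, 8, 8, 8, 8, 8, 8.2, 0])

```text
clock: 16.05
position: [0.4216, 0.0154, 0.1915]
tool_rot: [-3.14, -0.001, -0.298]
force: [0.6, -0.7, -1.2]
grip_width: 0.0193
finger_force: 41.7
```

Emit:
move_arm([
  [3, 2.5, 0],
  [2.8, 2.4, 0],
  [1.2, 1, 0],
  [0, 0, 1.5],
  [0, 0, 2.5],
  [0, 0, 2.5],
  [0, 0, 1.7],
  [0, 0, 0],
], gripper=[0, 0, 0, 0, 0, 0, 0, 0], twist=[0, 0, 0, 0, 0, 0, 0, 0], squeeze=25)

```text
clock: 16.85
position: [0.4713, -0.0625, 0.1075]
tool_rot: [3.141, 0.002, -0.293]
force: [0.6, 0.2, -0.5]
grip_width: 0.0196
finger_force: 41.7
```

```bash
python3 -c "
from h import *
to(.438+.959*.022,-.053-.283*.022,.106,-16.4)"
```

```text
clk 16.85 pos [ 0.4713 -0.0625  0.1075] rpy [ 1.7998e+02  1.1000e-01 -1.6790e+01] lin cm [-1.26  0.04  0.15] twist -0.4 F [ 0.6  0.2 -0.5] w 0.0196 41.7
```

Emit:
move_arm([
  [-0.5, 0, 0],
  [-0.5, 0, 0],
  [0, 0, 0],
  [0, 0, 0],
], gripper=[0, 0, 0, 0], twist=[0, 0, 0, 0], squeeze=25)

```text
clock: 17.25
position: [0.4626, -0.0599, 0.1091]
tool_rot: [-3.141, -0.001, -0.29]
force: [-0.4, 0.1, 0.2]
grip_width: 0.0195
finger_force: 41.7
```

Emit:
move_arm([
  [-0.2, 0, 0],
  [0, 0, 0],
  [0, 0, 0],
], gripper=[0, 0, 0], twist=[0, 0, 0])

```text
clock: 17.55
position: [0.4604, -0.0594, 0.1083]
tool_rot: [-3.142, -0.0, -0.29]
force: [0.3, -0.1, -0.9]
grip_width: 0.0199
finger_force: 41.7
```

Emit:
move_arm([
  [-0.2, 0, 0],
  [0, 0, 0],
  [0, 0, 0],
], gripper=[0, 0, 0], twist=[0, 0, 0])

```text
clock: 17.85
position: [0.4584, -0.0588, 0.1083]
tool_rot: [3.142, 0.0, -0.289]
force: [1.1, 0.4, -0.4]
grip_width: 0.0195
finger_force: 41.7
```

Emit:
move_arm([
  [-0.1, 0, 0],
  [0, 0, 0],
  [0, 0, 0],
], gripper=[0, 0, 0], twist=[0, 0, 0])

```text
clock: 18.15
position: [0.4574, -0.0585, 0.1083]
tool_rot: [-3.142, -0.0, -0.289]
force: [0.0, -0.4, -0.7]
grip_width: 0.0194
finger_force: 41.7
```

Emit:
move_arm([
  [-0.15, 0, 0],
  [0, 0, 0],
  [0, 0, 0],
], gripper=[0, 0, 0], twist=[0, 0, 0])

```text
clock: 18.45
position: [0.456, -0.0581, 0.1083]
tool_rot: [-3.142, -0.0, -0.289]
force: [0.1, -0.3, -0.6]
grip_width: 0.0197
finger_force: 41.7
```

Emit:
move_arm([
  [-0.15, 0, 0],
  [0, 0, 0],
  [0, 0, 0],
], gripper=[0, 0, 0], twist=[0, 0, 0])

```text
clock: 18.75
position: [0.4546, -0.0577, 0.1083]
tool_rot: [-3.142, -0.0, -0.289]
force: [0.7, 0.2, -0.5]
grip_width: 0.0195
finger_force: 41.7
```

Emit:
move_arm([
  [-0.15, 0, 0],
  [0, 0, 0],
  [0, 0, 0],
], gripper=[0, 0, 0], twist=[0, 0, 0])

```text
clock: 19.05
position: [0.4537, -0.0574, 0.1085]
tool_rot: [-3.141, -0.001, -0.29]
force: [4.4, -2.0, -0.8]
grip_width: 0.0193
finger_force: 41.6
```

Emit:
move_arm([
  [-0.1, 0, 0],
  [0, 0, 0],
  [0, 0, 0],
], gripper=[0, 0, 0], twist=[0, 0, 0])

```text
clock: 19.35
position: [0.4529, -0.0571, 0.1085]
tool_rot: [-3.141, -0.001, -0.29]
force: [4.6, -1.4, -1.2]
grip_width: 0.0191
finger_force: 41.6
```

```bash
python3 - <<'E'
from tilt import *
s=monitor.observe();S=grab('side','side10');tcp=s['position'];yaw=s['tool_rot'][2];print(tcp,s['force'],s['moment'])
for th in(10,15,20):
    P=proj_line(S,tcp,yaw,th=np.radians(th));print(th,[proj(S,P(t)).round(1).tolist() for t in(0,.012,.02,.03,.05)])
st=[.438,-.053,-.3]
print('rear top edge',[proj(S,W(st,(.03,y,.06))).round(1).tolist() for y in(-.03,0,.03)])
P=proj_line(S,tcp,yaw);u,v=proj(S,P(.02)).astype(int)
a=S['img'].mean(2).astype(int);print(u-15)
for r in range(v-14,v+16): print(r,' '.join('%3d'%x for x in a[r,u-15:u+16]))
E
```

```text
[ 0.45286232 -0.05707839  0.10852713] [ 4.61933917 -1.43902513 -1.19947973] [-0.52475892 -1.44975727  0.03295889]
10 [[296.9, 243.1], [297.5, 240.8], [297.9, 239.3], [298.5, 237.4], [299.6, 233.4]]
15 [[295.0, 240.6], [295.9, 238.7], [296.5, 237.3], [297.2, 235.7], [298.7, 232.3]]
20 [[293.2, 238.0], [294.3, 236.4], [295.1, 235.3], [296.0, 233.9], [297.9, 231.1]]
rear top edge [[307.7, 232.6], [297.4, 238.5], [286.9, 244.6]]
281
223 211 156  95  51  31  26  21  21  22  23  21  22  22  21  21  22  18  22  20  22  31  46  59  61  59  56  51  44  47  61  64
224 224 181 127  86  57  37  25  23  24  21  21  21  21  20  21  20  20  22  22  24  32  46  55  55  53  52  44  37  45  63  65
225 222 186 151 125  98  66  39  28  22  23  20  21  20  20  20  21  20  21  23  27  35  44  49  49  49  50  44  35  46  65  68
226 204 178 163 152 136 107  75  46  30  22  20  21  21  20  21  21  22  24  34  40  44  43  44  49  50  49  41  32  47  68  73
227 183 170 166 163 156 141 114  83  54  33  25  21  22  21  19  22  23  35  49  58  55  46  44  49  50  46  35  31  49  70  75
228 170 168 167 166 165 158
[... 2472 characters left out ...]
  64  64  65  65  65  64  62  61  60  61  60  64  74  80  82
248 136 137 137 140 143 141 124  89  64  60  64  65  64  65  64  65  63  64  63  65  65  65  63  61  61  61  61  66  75  80  82
249 136 136 135 136 136 133 115  84  61  56  59  61  65  65  64  64  64  64  65  64  65  64  64  66  66  66  68  72  78  82  82
250 136 136 136 136 135 130 112  81  59  54  57  61  65  67  66  67  65  64  65  64  65  65  67  72  74  75  77  79  81  82  82
251 136 135 136 136 135 129 111  81  60  55  56  60  67  73  78  77  71  66  64  65  64  64  68  74  79  80  81  81  82  82  82
252 135 135 136 135 135 130 111  81  60  54  55  58  66  78  91  94  85  73  68  66  66  65  66  72  78  82  82  82  82  83  82
```

Emit:
move_arm([
  [0.2, 0, 0],
  [-0.05, 0, 0],
  [0, 0, 0],
], gripper=[0, 0, 0], twist=[0, 0, 0])

```text
clock: 19.7
position: [0.4535, -0.0574, 0.1083]
tool_rot: [3.142, 0.0, -0.289]
force: [1.7, -1.8, -0.9]
grip_width: 0.0195
finger_force: 41.8
```

Emit:
move_arm([
  [-0.05, 0, 0],
  [0, 0, 0],
], gripper=[0, 0], twist=[0, 0])

```text
clock: 19.9
position: [0.4533, -0.0573, 0.1083]
tool_rot: [-3.142, -0.0, -0.289]
force: [4.2, -0.7, -1.6]
grip_width: 0.0195
finger_force: 41.7
```

Emit:
move_arm([
  [-0.05, 0, 0],
  [0, 0, 0],
], gripper=[0, 0], twist=[0, 0])

```text
clock: 20.1
position: [0.453, -0.0572, 0.1084]
tool_rot: [-3.141, -0.001, -0.29]
force: [4.7, -2.2, -1.6]
grip_width: 0.0195
finger_force: 41.6
```

Emit:
move_arm([
  [-0.04, 0, 0],
  [0, 0, 0],
], gripper=[0, 0], twist=[0, 0])

```text
clock: 20.3
position: [0.4528, -0.0571, 0.1085]
tool_rot: [-3.141, -0.001, -0.29]
force: [6.4, -1.8, -2.4]
grip_width: 0.0197
finger_force: 41.6
```

Emit:
move_arm([
  [1.2, 0, 0],
  [0, 0, 1.5],
  [0, 0, 1.2],
  [-0.2, 0, 0],
  [0, 0, 0],
  [0, 0, 0],
], gripper=[0, 0, 0, 0, 0, 0], twist=[0, 0, 0, 0, 0, 0])

```text
clock: 20.9
position: [0.4618, -0.0598, 0.0816]
tool_rot: [3.142, 0.0, -0.289]
force: [-0.3, 0.2, -0.6]
grip_width: 0.0194
finger_force: 41.7
```

Emit:
move_arm([
  [-0.06, 0, 0],
  [0, 0, 0],
], gripper=[0, 0], twist=[0, 0])

```text
clock: 21.1
position: [0.4613, -0.0596, 0.0816]
tool_rot: [-3.141, -0.0, -0.289]
force: [0.9, 0.1, -0.8]
grip_width: 0.0197
finger_force: 41.7
```

Emit:
move_arm([
  [-0.06, 0, 0],
  [0, 0, 0],
], gripper=[0, 0], twist=[0, 0])

```text
clock: 21.3
position: [0.4609, -0.0595, 0.0815]
tool_rot: [-3.141, -0.0, -0.289]
force: [0.9, -0.8, 0.2]
grip_width: 0.0199
finger_force: 41.7
```

Emit:
move_arm([
  [-0.06, 0, 0],
  [0, 0, 0],
], gripper=[0, 0], twist=[0, 0])

```text
clock: 21.5
position: [0.4605, -0.0594, 0.0814]
tool_rot: [-3.141, -0.001, -0.289]
force: [3.1, -0.3, -0.3]
grip_width: 0.0195
finger_force: 41.7
```

Emit:
move_arm([
  [-0.06, 0, 0],
  [0, 0, 0],
], gripper=[0, 0], twist=[0, 0])

```text
clock: 21.7
position: [0.4603, -0.0593, 0.0815]
tool_rot: [-3.141, -0.002, -0.29]
force: [5.0, -2.7, -1.5]
grip_width: 0.0194
finger_force: 41.6
```

Emit:
move_arm([
  [0.8, 0, 0],
  [0.5, 0, -1],
  [0, 0, -3],
  [0, 0, -4],
  [0, 0, -3.5],
  [0, 0, -1.5],
  [0, 0, 0],
  [0, 0, 0],
], gripper=[0, 0, 0, 0, 0, 0, 0, 0], twist=[0, 0, 0, 0, 0, 0, 0, 0], squeeze=45)

```text
clock: 22.5
position: [0.4718, -0.0629, 0.2108]
tool_rot: [3.141, 0.001, -0.289]
force: [-0.4, -0.8, -1.1]
grip_width: 0.0194
finger_force: 44.1
```

```bash
python3 - <<'E'
from tilt import *
for b in((0,0),(1.45,.2)):
  px=(214.52-b[0],295.02-b[1]);print(b,[onz(S,*px,z).round(4).tolist() for z in(.0765,.079,.081)],tri(ray(T,167.54,238.5),ray(S,*px)))
sp=np.array([.508,.1705,.079]);yaw=-.2862
ax=np.array([np.cos(yaw),np.sin(yaw),0]);t=sp-.023*ax;print('tcp xy for spot',t)
to(t[0],t[1],.184,-16.4)
E
```

```text
(0, 0) [[0.5096, 0.1702, 0.0765], [0.5085, 0.1709, 0.079], [0.5075, 0.1716, 0.081]] (array([0.50760921, 0.1715062 , 0.08082305]), np.float64(4.624078617267192e-06))
(1.45, 0.2) [[0.5124, 0.1717, 0.0765], [0.5112, 0.1725, 0.079], [0.5102, 0.1731, 0.081]] (array([0.5089288 , 0.17236735, 0.08074081]), np.float64(0.003026203563519168))
tcp xy for spot [0.48593556 0.1769931  0.079     ]
clk 22.5 pos [ 0.4718 -0.0629  0.2108] rpy [ 1.7999e+02  4.0000e-02 -1.6580e+01] lin cm [ -5.49 -23.4    2.68] twist -0.2 F [-0.4 -0.8 -1.1] w 0.0194 44.1
```

Emit:
move_arm([
  [-0.5, -2, 0],
  [-0.8, -3.5, 0],
  [-0.9, -4, 0],
  [-0.9, -4, 0],
  [-0.9, -4, 0],
  [-0.8, -3.5, 0.5],
  [-0.5, -2, 1],
  [-0.06, -0.6, 1.2],
], gripper=[0, 0, 0, 0, 0, 0, 0, 0], twist=[0, 0, 0, 0, 0, 0, 0, 0])

```text
clock: 23.3
position: [0.4872, 0.181, 0.1825]
tool_rot: [3.141, 0.002, -0.286]
force: [0.3, -0.4, -0.7]
grip_width: 0.0194
finger_force: 44.2
```

Emit:
move_arm([
  [0, 0, 1.2],
  [0, 0, 0.9],
  [0, 0, 0.3],
  [0, 0, 0],
], gripper=[0, 0, 0, 0], twist=[0, 0, 0, 0])

```text
clock: 23.7
position: [0.4879, 0.1776, 0.1599]
tool_rot: [3.141, 0.001, -0.291]
force: [0.5, 0.4, -1.1]
grip_width: 0.0195
finger_force: 44.2
```

```bash
cat > m2.py <<'E'
from tilt import *
import sys
s=monitor.observe();f=grab('side',sys.argv[1]);tcp=s['position'];yaw=s['tool_rot'][2]
to(.4879,.1785,.16,-16.4)
P=proj_line(f,tcp,yaw,th=np.radians(15.6));print([proj(f,P(t)).round(1).tolist() for t in(0,.012,.03)])
u,v=proj(f,P(0)).astype(int)
a=f['img'].mean(2).astype(int);print(u-12)
for r in range(v-9,v+13): print(r,' '.join('%3d'%x for x in a[r,u-12:u+13]))
E
python3 m2.py side11
```

```text
clk 23.75 pos [0.4881 0.1779 0.1604] rpy [179.99   0.   -16.64] lin cm [-0.04 -0.05  0.04] twist -0.2 F [-1.   0.5 -0.9] w 0.0196 44.2
[[212.9, 290.9], [213.0, 289.3], [213.1, 286.8]]
200
281  24  30  27  21  21  21  22  25  38  53  58  49  43  46  47  49  51  52  50  48  49  52  55  74 102
282  35  44  38  28  21  22  22  32  50  68  68  57  47  49  52  52  53  50  46  52  74  88  81  89 116
283  48  61  54  36  24  21  22  35  57  73  74  63  50  50  51  52  51  49  44  59  96 124 120 127 146
284  63  75  69  53  34  24  23  34  55  73  77  69  52  46  49  50  49  50  54  73 115 148 155 160 171
285  78  88  94  87  61  33  24  30  51  71  79  72  53  42  43  47  52  62  81 110 141 166 174 176 180
286  91 104 118 120  90  51  29  26  45  67  77  73  56  42  41  49  70  98 125 149 167 177 178 175 173
287 112 124 133 133 110  74  43  30  43  63  76  75  62  45  39  53  94 138 162 174 180 179 173 164 159
288 133 136 140 139 127 102  70  50  62  76  81  79  68  48  35  60 112 157 177 181 179 173 161 152 149
289 142 142 143 142 139 125 101  88 101 111 102  87  73  49  36  71 125 165 179 
[... 675 characters left out ...]
 146 147 145 130  95  71  78  84  84  75  73  67  58  76 107 120 122 122 122
297  82  87 119 138 144 146 147 147 146 134 103  73  72  81  83  77  67  60  60  85 110 119 120 122 122
298  95  79  99 126 141 146 147 148 147 140 117  88  71  72  74  69  60  61  79 101 116 121 121 121 121
299 109  81  77 105 133 145 148 148 147 144 134 114  95  82  76  72  73  84 101 114 120 121 121 121 121
300 119  96  74  89 122 142 147 148 148 147 144 137 126 114 106 100 102 108 116 121 122 121 121 122 121
301 126 113  92  82 105 134 146 148 149 149 148 146 141 136 130 124 120 120 121 122 122 121 121 122 122
302 130 125 108  83  90 122 141 147 148 147 146 146 144 142 139 130 124 122 121 121 122 121 122 122 122
```

Emit:
move_arm([
  [0, -0.07, 0.4],
  [0, 0, 0.5],
  [0, 0, 0.3],
  [0, 0, 0],
  [0, 0, 0],
], gripper=[0, 0, 0, 0, 0], twist=[0, 0, 0, 0, 0])

```text
clock: 24.25
position: [0.4882, 0.1793, 0.1483]
tool_rot: [3.142, 0.0, -0.289]
force: [0.2, 0.8, -0.6]
grip_width: 0.0193
finger_force: 44.2
```

```bash
python3 m2.py side12
```

```text
clk 24.3 pos [0.4882 0.1793 0.1484] rpy [-180.     -0.    -16.58] lin cm [-0.01  0.09 -1.16] twist -0.2 F [ 0.6 -0.9 -1.3] w 0.0193 44.2
[[212.9, 294.1], [213.0, 292.6], [213.1, 290.2]]
200
285  25  29  33  26  22  21  23  28  42  56  63  53  40  42  49  52  53  52  49  45  44  49  55  76 107
286  38  53  56  41  26  20  23  34  52  69  72  60  46  47  50  52  52  49  48  50  71  89  86  95 123
287  64  86  87  65  37  23  23  34  54  73  76  65  51  49  49  50  49  48  49  62  99 129 127 124 137
288  96 117 117  95  60  30  23  31  51  71  77  70  55  46  44  46  48  52  63  88 127 155 154 145 144
289 122 135 136 118  84  46  26  28  46  66  77  73  58  45  43  43  52  72  99 128 154 165 159 150 147
290 137 143 143 133 105  69  40  27  38  61  76  75  62  46  42  44  58  94 134 157 165 161 153 149 148
291 143 145 146 141 126  99  62  38  42  61  76  79  69  50  37  39  57  94 133 157 160 154 149 149 147
292 145 146 146 146 140 122  91  65  66  79  82  81  71  51  35  45  65  84 109 135 147 149 149 148 148
293 135 143 146 146 146 136 117 102 103 106  92  82  75  58  48  59  77  85  8
[... 677 characters left out ...]
 148 149 149 148 145 137 126 112 100  94  99 109 116 121 123 123 122 122 122
301 128 115  92  82 106 134 146 149 150 149 148 146 141 133 121 114 117 120 122 122 122 122 122 122 123
302 131 125 109  85  90 122 142 148 149 148 148 147 144 139 128 123 123 122 122 123 122 122 123 123 123
303 132 130 119  94  80 102 129 143 148 147 146 146 144 138 129 124 123 122 123 123 123 123 123 123 124
304 132 130 122 100  72  76 108 134 145 147 146 144 140 132 126 122 123 122 123 123 123 124 123 123 122
305 128 122 111  89  60  59  94 130 143 146 145 140 133 127 123 123 122 123 124 124 123 124 123 124 123
306 117 101  84  66  60  75 105 133 145 147 145 136 128 123 123 123 123 125 124 124 124 123 123 123 123
```

Emit:
move_arm([
  [0.05, 0.05, 0.2],
  [0, 0, 0],
  [0, 0, 0],
], gripper=[0, 0, 0], twist=[0, 0, 0])

```text
clock: 24.6
position: [0.4885, 0.1786, 0.1463]
tool_rot: [3.142, 0.0, -0.29]
force: [-0.4, 0.9, -1.2]
grip_width: 0.0195
finger_force: 44.2
```

Emit:
move_arm([
  [0.05, 0, 0.2],
  [0, 0, 0],
  [0, 0, 0],
], gripper=[0, 0, 0], twist=[0, 0, 0])

```text
clock: 24.9
position: [0.4891, 0.1786, 0.1443]
tool_rot: [-3.141, -0.0, -0.289]
force: [-0.4, -0.1, 0.4]
grip_width: 0.0199
finger_force: 44.3
```

Emit:
move_arm([
  [0.05, 0, 0.2],
  [0, 0, 0],
  [0, 0, 0],
], gripper=[0, 0, 0], twist=[0, 0, 0])

```text
clock: 25.2
position: [0.4896, 0.1784, 0.1423]
tool_rot: [-3.141, -0.0, -0.29]
force: [-0.7, 0.8, 1.5]
grip_width: 0.0192
finger_force: 44.4
```

Emit:
move_arm([
  [0.04, 0, 0.15],
  [0, 0, 0],
  [0, 0, 0],
], gripper=[0, 0, 0], twist=[0, 0, 0])

```text
clock: 25.5
position: [0.4899, 0.1783, 0.1408]
tool_rot: [-3.142, -0.0, -0.289]
force: [0.3, 1.4, 2.0]
grip_width: 0.0192
finger_force: 44.5
```

```bash
python3 - <<'E'
from tilt import *
F=[];p=[]
for i in range(16):
    viewer.grab_frame('side');s=monitor.observe();F.append(s['force']);p.append(s['position'])
F=np.array(F);m=F.mean(0);print(s['clock'],m,F.std(0)/4,np.mean(p,0))
f=m+[0,0,.785];yaw=-.288
n=np.array([-np.sin(np.radians(15))*np.cos(yaw),-np.sin(np.radians(15))*np.sin(yaw),np.cos(np.radians(15))]);print('N',f@n,'depth mm',(f@n-1)/.4,'|f|',np.linalg.norm(f))
E
python3 m2.py side13
```

```text
26.3 [0.13222794 0.72187141 1.76984083] [0.12780064 0.16321034 0.12025873] [0.48988976 0.17827516 0.14081841]
N 2.488040588870449 depth mm 3.7201014721761227 |f| 2.6581561669836016
clk 26.35 pos [0.4899 0.1783 0.1408] rpy [-180.     -0.    -16.58] lin cm [-0.2   0.04 -1.92] twist -0.2 F [0.2 1.6 2.8] w 0.02 44.5
[[213.1, 295.0], [213.2, 293.5], [213.3, 291.2]]
201
286  30  33  29  23  21  21  24  36  54  61  54  42  40  45  49  52  52  51  45  47  50  52  68  93 121
287  52  61  47  28  22  22  27  46  66  73  64  50  47  51  52  51  50  48  50  70  87  81  82 104 123
288  79  94  74  43  25  22  30  50  71  78  71  55  50  49  49  47  47  49  60  92 120 116 113 126 137
289 109 119 100  64  33  24  28  47  68  77  75  59  49  46  45  45  47  57  78 110 135 137 137 140 145
290 131 136 121  89  53  28  25  41  63  76  75  62  48  43  42  45  55  79 105 128 142 145 147 147 147
291 144 143 136 111  76  42  26  36  57  73  76  66  50  41  41  44  64  98 125 140 147 148 147 147 145
292 145 146 143 129 101  65  37  39  59  74  78  71  52  38  34  42  61  92 121 137 143 145 144 142 140
293 1
[... 854 characters left out ...]
 148 149 149 148 145 139 125 114 112 115 120 122 122 122 122 122 123 123 123
302 126 109  84  90 122 142 148 149 149 148 146 140 129 122 121 122 122 123 122 122 122 122 123 123 124
303 129 119  95  80 102 129 143 148 148 146 143 138 128 124 123 123 123 122 123 123 124 123 123 123 123
304 130 122 100  73  76 108 135 145 146 144 140 132 126 123 123 123 123 123 123 123 124 123 123 123 122
305 122 112  88  60  58  94 129 143 145 141 133 126 123 122 123 123 123 123 124 124 124 123 123 123 122
306 100  84  67  60  75 105 133 144 143 135 127 123 122 123 124 123 124 123 124 123 123 123 123 123 123
307  73  65  71  90 110 129 141 144 138 129 123 123 122 123 123 124 124 124 123 123 123 123 123 123 123
```

Emit:
move_arm([
  [-0.1, 0, -0.4],
  [-0.1, 0, -0.4],
  [-0.15, 0, 0],
  [0, 0, 0],
  [0.1, 0, 0.4],
  [0.1, 0, 0.4],
  [0.03, 0, 0.13],
  [0, 0, 0],
], gripper=[0, 0, 0, 0, 0, 0, 0, 0], twist=[0, 0, 0, 0, 0, 0, 0, 0])

```text
clock: 27.15
position: [0.4888, 0.1786, 0.1392]
tool_rot: [3.142, 0.0, -0.289]
force: [0.1, 0.9, 2.1]
grip_width: 0.0191
finger_force: 44.5
```

```bash
cat > fm.py <<'E'
from tilt import *
F=[];p=[]
for i in range(24):
    f=viewer.grab_frame('side');s=monitor.observe();F.append(s['force']);p.append(s['position'])
F=np.array(F);m=F.mean(0);print(s['clock'],m,np.mean(p,0),s['grip_width'])
f=m+[0,0,.785];yaw=-.288
n=np.array([-np.sin(np.radians(15))*np.cos(yaw),-np.sin(np.radians(15))*np.sin(yaw),np.cos(np.radians(15))]);print('N',f@n,'depth mm',(f@n-1)/.4)
E
python3 fm.py; python3 m2.py side14
```

```text
28.35 [0.03903079 0.61703373 2.21094621] [0.48875336 0.17861553 0.1395356 ] 0.0196494884823172
N 2.9295364049461132 depth mm 4.823841012365283
clk 28.4 pos [0.4887 0.1786 0.1395] rpy [-180.     -0.    -16.58] lin cm [-0.08  0.04 -2.05] twist -0.2 F [0.6 0.8 2.9] w 0.0192 44.5
[[213.5, 295.7], [213.6, 294.2], [213.7, 291.9]]
201
286  20  23  22  22  21  20  22  25  34  47  49  43  41  42  44  49  51  51  48  42  36  38  58  80 109
287  29  36  32  25  21  22  23  32  50  64  64  49  43  46  49  51  52  50  46  50  60  61  64  84 108
288  46  62  56  36  23  20  24  40  61  73  71  55  47  51  52  50  50  48  48  67  90  93  89 103 120
289  70  93  86  58  30  21  23  39  62  76  75  61  49  47  49  47  46  50  57  82 110 120 118 126 136
290  98 120 115  82  46  25  24  35  56  72  77  66  50  43  45  46  45  53  75 105 128 138 138 142 146
291 124 137 132 105  70  40  25  30  51  70  78  70  51  42  42  43  45  63  98 126 141 146 146 147 147
292 139 144 140 126  99  60  31  28  45  67  77  73  56  43  41  41  45  70 108 132 142 145 145 146 145
293 141 146 145 140 120  84  48  36  47  6
[... 817 characters left out ...]
 149 149 149 148 146 139 125 114 112 117 120 121 123 123 122 122 123 123 123
302 125 109  84  91 123 142 148 149 149 148 146 140 129 122 121 122 122 123 122 123 122 123 123 123 124
303 129 119  95  80 101 129 143 148 147 146 144 138 128 123 122 123 122 122 123 123 123 123 123 123 123
304 129 122 101  71  75 107 135 145 147 145 142 134 126 123 122 122 123 123 124 124 123 123 124 123 122
305 122 110  88  60  58  94 129 144 146 145 139 130 123 122 122 123 123 124 123 123 123 123 123 123 123
306 101  84  66  60  75 105 133 145 145 140 133 125 122 123 123 123 124 124 124 124 123 123 123 123 123
307  73  64  71  90 111 129 141 145 140 133 126 123 123 123 124 124 124 124 124 123 123 122 123 122 124
```

```bash
python3 -c "
from workcell import bot
print(bot.job_done())"
```

```text
the job is handed in; nothing more can be done
None
```

I've handed the job in: the clip is on the earth tab, about 25 mm down and let go, and the probe is held on the test spot. By contact measurement it leans about 15.7° (panel 15°), though earlier camera readings suggested 12–13°. From the force, its point is about 4.8 mm in.

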